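# Set up a batch for the parts washer

## Task

Get this batch ready for the washer: swing the clamp lever right over to the front to open it, take the short grey plug out of the aluminium holding block and lay it on the cardboard sheet, and push every steel sleeve, round end first, into a bore of its own in the front of the block until the front edge of its dark ring is level with the block's front face. Then shut the clamp by swinging its lever right over to the back, and only after that hang the small-parts carrier upright by its hook on the rail towards the end nearest the block, well short of the dark band, slide it along the rail until the hook is centred on the band, and leave it hanging there. Leave the tin, the spanner and the bin where they are.

Things in the scene. Friction and masses are not known exactly. Their poses are not given: they have to be found in the camera images.
- block: Fixed aluminium block, 90 (x) x 240 (y) x 70 (z) mm, origin at the centre of its underside. Front face, towards the robot: x = -45 mm. Three round bores, 31 mm wide, run level along x right through it, axes at y = -75, 0, +75 mm, z = 40 mm; sleeves go in towards +x, any sleeve in any bore. A strip on top reaches z = 81 mm at x = 0 to 30 mm.
- clamp (a joint): Clamp lever at the block's left (+y) end, rad: 0 leaning to the front (robot side), 1.0 right over to the back (shut, as at first). Stays where left; about 1 N at the ball moves it. Rod 80 mm long, 10 mm thick, black ball of 26 mm on its end. Pivot axis along the block's y, at block x = 0, y = +150, z = 22 mm; base 70 x 50 x 25 mm.
- clamp_tip (a point): Centre of the lever's ball: in the block's frame x = -38, y = 150, z = 92 mm at joint 0; x = +38, z = 92 mm at 1.0.
- sleeve_a: Steel sleeve, 0.18 kg, lying on its side, 112 mm long. Rear 40 mm: square head 28 x 28 mm (grip here, across the flats); ahead of it round tube 28 mm thick. A painted dark ring, 4 mm wide, has its front edge 12 mm ahead of the head. Origin: on the axis at that edge; +x along the axis to the tip (tip at +60 mm, head -12 to -52 mm). Lying, its axis is 14 mm up. May be absent.
- sleeve_b: Steel sleeve, 0.18 kg, lying on its side, 124 mm long. Rear 40 mm: square head 28 x 28 mm (grip here, across the flats); ahead of it round tube 28 mm thick. A painted dark ring, 4 mm wide, has its front edge 12 mm ahead of the head. Origin: on the axis at that edge; +x along the axis to the tip (tip at +72 mm, head -12 to -52 mm). Lying, its axis is 14 mm up. May be absent.
- sleeve_c: Steel sleeve, 0.18 kg, lying on its side, 136 mm long. Rear 40 mm: square head 28 x 28 mm (grip here, across the flats); ahead of it round tube 28 mm thick. A painted dark ring, 4 mm wide, has its front edge 12 mm ahead of the head. Origin: on the axis at that edge; +x along the axis to the tip (tip at +84 mm, head -12 to -52 mm). Lying, its axis is 14 mm up. May be absent.
- plug: Grey plastic blanking plug, 0.1 kg, 80 mm long, no ring, at first in the middle bore: square head 28 x 28 mm, 30 mm long, sticking out of the block's front 3 to 17 mm clear of the face; ahead of it 50 mm of round stem 28 mm thick. Origin: on its axis at the head's front (head x = 0 to -30 mm, stem x = 0 to +50 mm). Lying flat its axis is 14 mm up.
- sheet: Cardboard sheet fixed on the bench, 220 x 290 x 3 mm, on which the sleeves lie at first; also the place for the plug. Origin at the centre of its underside.
- rail: Fixed rail: round steel bar 12 mm thick along its own y, 320 mm long, axis 165 mm above the bench, on a post (16 mm thick, foot 70 mm wide) at each end. Origin on the bench below the bar's middle; its -y end is the one nearest the block, its -x side faces the robot.
- band: Dark band 24 mm wide painted round the rail (flush, does not stop the carrier); origin at its centre on the bar's axis, y along the rail.
- carrier: Carrier, 0.4 kg, standing upright at first: tray 80 x 80 x 22 mm (x -36 to +44 mm) with fixed bolts; on it a C-shaped hanger open to +x; grip on top. Origin at the underside below grip and hook, z up. Spine at x = -36 to -28 mm, up to z = 140 mm; hook arm z 130 to 140 mm, 20 mm wide. Grip: square post 22 x 22 mm, z = 140 to 185 mm, at x = y = 0.
- carrier_seat (a point): On the carrier at x = y = 0, z = 124 mm: where the bar's axis lies when it hangs on the rail. Two jaws hang from the arm to z = 116 mm, at x = -28 to -12 mm and (the lip) +10 to +20 mm, with the bar between them when hung; the bar enters from +x, below the lip and above the tray.
- tin: Bystander: closed metal tin, 68 mm in diameter, 75 mm tall; origin at its underside. Leave it.
- spanner: Bystander: steel spanner lying flat along its x. Leave it.
- bin: Bystander: open black plastic bin, 90 x 120 x 50 mm; origin at its underside. Leave it.

How it is judged:
On the way, in this order (a step that is already met when the one before it is completed fails the run):
1. the clamp lever is right over to the front (value of joint clamp below 0.15 rad), for 0.2 s.
2. every sleeve is in a bore with its ring's front edge level with the block's front face, and the plug lies on the cardboard (x of sleeve_a in the frame of block between -0.0495 and -0.0405 m and z of sleeve_a in the frame of block between 0.033 and 0.047 m and angle between the x axis of each of sleeve_a, sleeve_b, sleeve_c and the x axis of block, either way round below 0.07 rad and (y of sleeve_a in the frame of block between -0.081 and -0.069 m or y of sleeve_a in the frame of block between -0.006 and 0.006 m or y of sleeve_a in the frame of block between 0.069 and 0.081 m) and x of sleeve_b in the frame of block between -0.0495 and -0.0405 m and z of sleeve_b in the frame of block between 0.033 and 0.047 m and (y of sleeve_b in the frame of block between -0.081 and -0.069 m or y of sleeve_b in the frame of block between -0.006 and 0.006 m or y of sleeve_b in the frame of block between 0.069 and 0.081 m) and x of sleeve_c in the frame of block between -0.0495 and -0.0405 m and z of sleeve_c in the frame of block between 0.033 and 0.047 m and (y of sleeve_c in the frame of block between -0.081 and -0.069 m or y of sleeve_c in the frame of block between -0.006 and 0.006 m or y of sleeve_c in the frame of block between 0.069 and 0.081 m) and x of plug in the frame of sheet between -0.125 and 0.125 m and y of plug in the frame of sheet between -0.16 and 0.16 m and z of plug in the frame of sheet below 0.03 m), for 0.2 s.
3. the clamp lever is right over to the back (value of joint clamp above 0.85 rad), for 0.2 s.
4. the carrier's hook is on the rail, on the block's side of the band and at least 40 mm short of it (x of carrier_seat in the frame of rail between -0.008 and 0.008 m and z of carrier_seat in the frame of rail between 0.16 and 0.172 m and angle between carrier's own z axis and vertical below 0.15 rad and y of carrier_seat in the frame of band below -0.04 m), for 0.2 s.
5. the carrier's hook is on the rail, centred on the band (x of carrier_seat in the frame of rail between -0.008 and 0.008 m and z of carrier_seat in the frame of rail between 0.16 and 0.172 m and angle between carrier's own z axis and vertical below 0.15 rad and y of carrier_seat in the frame of band between -0.008 and 0.008 m), for 0.2 s.
At the end, for the whole second after the job is handed in: Each sleeve is in its own bore, ring front edge within 4.5 mm of the block face; plug on the cardboard (origin at most 15 mm past its edge); lever past 0.85 rad; carrier hanging still on the rail, upright within 0.15 rad, hook within 8 mm of the band centre (all of step 2 and all of step 5 and value of joint clamp above 0.85 rad and linear speed of each of carrier, sleeve_a, sleeve_b, sleeve_c below 0.02 m/s); the robot touches nothing.
It fails at once if the tin is pushed more than 40 mm (distance of tin from where it was at the start of the episode above 0.04 m).
It fails at once if the spanner is pushed more than 40 mm (distance of spanner from where it was at the start of the episode above 0.04 m).
It fails at once if the bin is pushed more than 40 mm (distance of bin from where it was at the start of the episode above 0.04 m).
Of sleeve_a, sleeve_b, sleeve_c only 2 to 3 are there at a start; the rules pass over those that are not, and their reading is None.
At some moment in a run one of sleeve_a, sleeve_b, sleeve_c, carrier may be knocked a few centimetres aside while the robot is not near it.
Once in a run the grip may slacken for a moment while it holds something.
It also fails if it takes over 210 s, if anything falls off the work surface, if the arm or the gripper's body presses on something with over 40 N, if the wrist force passes 120 N, or if a joint passes its speed limit or range.

## Robot

A 6-joint arm with a two-finger parallel gripper is mounted at the origin on the work surface. World frame = base frame: x ahead of the robot, y to its left, z up, the work surface at z = 0. Lengths are in m, angles in rad, forces in N, time in s.
With the tool pointing down it reaches from about 0.3 to 0.775 m from the base axis. Payload 14.6 kg.
Tool frame: the origin (TCP) lies on the centre line of the jaws, within the pads' length; the fingertips stand 19 mm ahead of it and the grasp point (between the pads) is the TCP (ctrl.tip_reach is the distance from the TCP to the fingertips, in m); x points along the fingers, y is the direction in which the jaws open and shut, and the axes are right-handed (so a half turn about x gives the same grasp; the last joint's range is limited). The gripper opens to 94 mm and grips with 3 to 60 N. Pads are 16 mm wide; open, the fingers measure 119 mm over their backs; the gripper's body (75 mm by 177 mm) begins 78 mm behind the grasp point.
Start: joints at [-0.067, 0.3, 1.521, -0, 1.321, -0.067], TCP at [0.55, -0, 0.224] pointing down, gripper open.
Joint ranges: [-3.03, 3.03], [-0.79, 2.21], [0.23, 2.52], [-1.04, 4.18], [0, 3.07], [-2.55, 2.55]. Speed limits (rad/s): [2.22, 2.22, 2.57, 3.14, 3.14, 3.14].

## Interface

Orientations are given as [roll, pitch, yaw] about the fixed x, y, z axes, in that order (R = Rz(yaw) Ry(pitch) Rx(roll)).
In Python, from station import ctrl, optics, models gives the robot as it stands. The module is installed in compiled form; this text tells all that it offers.
- The arm moves only by the tool arm_command, never from a script. Its argument "deltas" is a list of rows, each an object with "translation": the shift along the tool's x, y, z in units of 25 mm (1.0 is 25 mm), a list of three; "turn": the turn, a rotation vector about the tool's x, y, z in units of 5 degrees (1.0 is 5 degrees), a list of three. In form: [{"translation": [x, y, z], "turn": [rx, ry, rz]}, ...]. A call has 1 to 12 rows; each row is the pose to reach, as a shift and turn from the pose commanded when the call began, along the tool's axes at that moment; what a row does not reach only later rows make up. A row lasts 1/12 s, in which the tool goes at most 41.7 mm and 7.16 degrees, less where a joint would pass 70% of its speed; a pose out of reach is approached as far as the arm can. A call with a gripper value outside its range is refused whole. "gripper" is the finger opening in mm, from 0 to 94, set as the call begins (left out, the last holds). The fingers move at their own pace and stop on an object; "force" is the grip in N (left out, the last holds). Time passes only in rows, so rows that repeat a pose let the fingers close. It gives the time, the measured TCP pose, the force and the opening at its end, in the units of the state.
- ctrl.get_obs(): the state, without advancing time (a new reading comes with each control period).
- optics.camera(name): name is "scene" or "side" or "wrist"; returns the picture (480x640x3 uint8, red, green, blue); there is no depth.
- optics.get_calibration(name): a dict with "K" (3x3 intrinsics, pixels), "origin" and "orientation" of the camera in the world. Camera axes: x right, y down, z forward; pixel columns grow to the right and rows downward; lengths in m; the calibration is good to about 2 mm. A picture is of the moment at which its call begins: read the wrist's pose just before it. get_calibration takes no time and is no camera call; for the wrist camera it gives the pose at the moment of the call.
- ctrl.hand_in(): hands the job in, once; it reports no verdict.
Trained networks look in the newest picture that a camera, given by its name, has taken for a name from the list of things; names that differ only in an ending like _2 or _b are one class to them, and where a whole thing is asked for, a point or a joint stands for the part that bears it (a point fixed in the world has none). Each returns a list of dicts, best first, with "score" (0 to 1); they miss things now and then, are a little off and sometimes report something else, mostly with a low value. They report only what shows in the picture. A call takes as long as a camera call.
- models.look_for(target, camera): "box" ([left, top, right, bottom] in pixels, round what is visible of it).
- models.cut_out(target, camera): "pixels" (480x640 bool, what is visible of it) and "box" ([left, top, right, bottom] in pixels, round what is visible of it).
- models.mark_of(target, camera): "at" ([column, row] in pixels: a listed point, or the origin of a listed thing).
The state is a dict: "time_s": time; "qpos": joint angles; "joint_vel": joint speeds; "tau": joint torques, N m; "ee_pos": TCP position; "eef_rot": TCP orientation; "force": force on the tool from outside, world axes, zero at the start; "moment": the same for the moment, N m; "grip_width": finger opening in m.
Only numpy, scipy, OpenCV 4.12 (cv2) and the standard library are available. Lean on these libraries where they do the work, as an engineer would, in place of code of your own. Each camera call takes 0.05 s, during which the arm holds its last target.

## Working session

There is one attempt and no reset: what is moved stays moved. The work goes in short steps, Python scripts to look and compute and a tool call to move; the robot and the scene stay as the last step left them, time stands still between calls to the robot, and variables do not carry over. Pictures are saved under pics/ and viewed, and the job is handed in when it is done.

Besides the shell and the picture viewer there is one more tool, called as name([rows], argument=value, ...), one row to a line, values as JSON. arm_command: Moves the arm, as the interface text tells. Its arguments: {"type":"object","properties":{"deltas":{"type":"array"},"gripper":{"type":"number"},"force":{"type":"number"}},"required":["deltas"]}

```bash
mkdir -p pics; ls
python3 - <<'E'
from station import ctrl, optics, models
import cv2
print(ctrl.get_obs())
for n in ["scene","side","wrist"]:
    im=optics.camera(n); cv2.imwrite(f"pics/{n}0.png",im[:,:,::-1])
    c=optics.get_calibration(n); print(n,c)
E
```

```text
pics
{'time_s': 0.0, 'qpos': array([-6.65947377e-02,  3.00435210e-01,  1.52159020e+00, -1.62432079e-07,
        1.32072187e+00, -6.65694935e-02]), 'joint_vel': array([-0.00112388,  0.00032128, -0.00048325,  0.00019306,  0.00062904,
        0.00044022]), 'tau': array([-1.53750298e-03, -5.31805658e+01, -3.52735734e+01,  7.07558286e-02,
        2.43994006e-02, -4.79655944e-05]), 'ee_pos': array([5.49749556e-01, 1.66241050e-05, 2.23902153e-01]), 'eef_rot': array([-1.63722956,  1.5696417 ,  3.07513422]), 'force': array([ 0.34155108,  0.50711329, -0.1103617 ]), 'moment': array([-0.03133033, -0.0298264 ,  0.00769948]), 'grip_width': 0.09404306903764222}
scene {'K': array([[598.59834021,   0.        , 322.55175368],
       [  0.        , 598.59834021, 239.14686766],
       [  0.        ,   0.        ,   1.        ]]), 'origin': array([1.2322015 , 0.86415224, 0.8292447 ]), 'orientation': array([-2.15310957,  0.0067348 ,  2.51048522])}
side {'K': array([[500.4052052 ,   0.        , 313.44882099],
       [  0.        , 500.4052052 , 242.46844964],
       [  0.        ,   0.        ,   1.        ]]), 'origin': array([ 0.55272603, -0.8047168 ,  0.87264098]), 'orientation': array([-2.30717416, -0.00408337, -0.01646549])}
wrist {'K': array([[346.01314388,   0.        , 317.82384004],
       [  0.        , 346.01314388, 244.48282889],
       [  0.        ,   0.        ,   1.        ]]), 'origin': array([0.55043006, 0.07853113, 0.38384761]), 'orientation': array([2.86982994e+00, 9.67687514e-04, 8.55752652e-04])}
```

View pics/scene0.png

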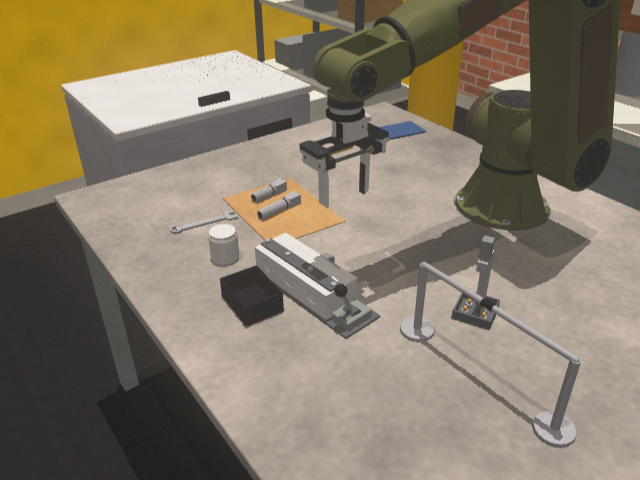

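View pics/side0.png

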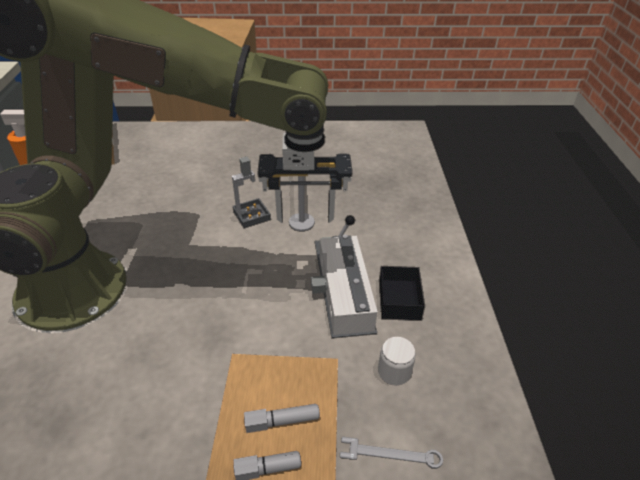

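View pics/wrist0.png

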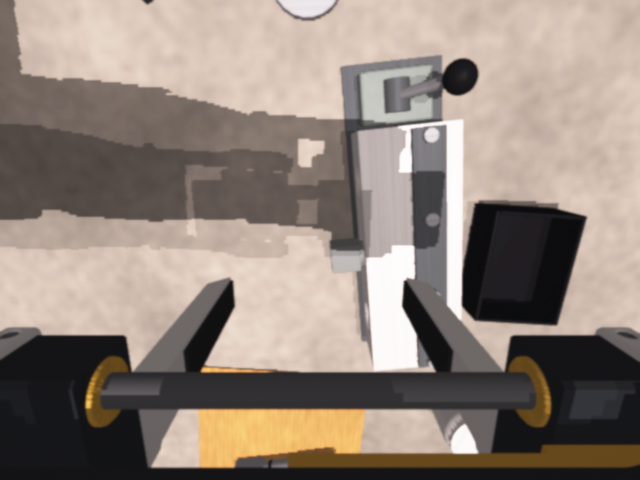

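```bash
cat > h.py <<'E'
from station import ctrl, optics, models
import cv2, numpy as np
from scipy.spatial.transform import Rotation as R
from scipy.optimize import least_squares
def RM(e): return R.from_euler('xyz',e).as_matrix()
def cal(n):
    c=optics.get_calibration(n); return c['K'],np.array(c['origin']),RM(c['orientation'])
def proj(C,P):
    K,o,r=C; p=(np.atleast_2d(P)-o)@r; q=p@K.T; return q[:,:2]/q[:,2:]
def ray(C,uv):
    K,o,r=C; d=r@np.linalg.solve(K,[uv[0],uv[1],1.]); return o,d
def onz(C,uv,z):
    o,d=ray(C,uv); return o+d*(z-o[2])/d[2]
def shot(n,name=None):
    C=cal(n); im=optics.camera(n)
    if name: cv2.imwrite(f"pics/{name}.png",im[:,:,::-1])
    return C,im
def fit(obs,p0):
    """obs: list of (C, localpoint, uv); pose x,y,yaw (z=0) -> pose,resid"""
    def f(p):
        c,s=np.cos(p[2]),np.sin(p[2]); M=np.array([[c,-s,0],[s,c,0],[0,0,1]])
        return np.concatenate([(proj(C,M@np.array(l)+[p[0],p[1],0])[0]-uv) for C,l,uv in obs])
    r=least_squares(f,p0,loss='soft_l1',f_scale=2); return r.x,r.fun.reshape(-1,2)
def tool():
    o=ctrl.get_obs(); return o,np.array(o['ee_pos']),RM(o['eef_rot'])
def delta(pt,Rt=None,cmd=None):
    """translation units & turn units from current (measured) pose"""
    o,p,r=tool()
    if cmd is not None: p,r=cmd
    t=r.T@(np.array(pt)-p)/0.025
    w=np.zeros(3) if Rt is None else R.from_matrix(r.T@Rt).as_rotvec()/np.radians(5)
    return np.round(t,3),np.round(w,3)
def down(yaw_jaw):
    """tool x down, tool y (jaw) along direction yaw_jaw in world"""
    y=np.array([np.cos(yaw_jaw),np.sin(yaw_jaw),0]);x=np.array([0,0,-1.]);return np.column_stack([x,y,np.cross(x,y)])
E
python3 - <<'E'
from h import *
o,p,r=tool(); print(r.round(3))
C={}
for n in ["scene","side","wrist"]:
    C[n],im=shot(n)
    for t in ["block","clamp_tip","sleeve_a","plug","sheet","rail","band","carrier","carrier_seat","tin","spanner","bin"]:
        m=models.mark_of(t,n); print(n,t,[(np.round(x['at'],1).tolist(),round(x['score'],2)) for x in m[:4]])
print(ctrl.get_obs()['time_s'])
E
```

```text
[[-0.001  1.     0.   ]
 [ 0.     0.    -1.   ]
 [-1.    -0.001 -0.   ]]
scene block [([305.1, 282.9], 0.88)]
scene clamp_tip [([343.9, 286.0], 0.71), ([284.2, 208.4], 0.47)]
scene sleeve_a [([281.6, 201.1], 0.92), ([269.7, 190.9], 0.66)]
scene plug [([283.7, 206.9], 0.62), ([318.5, 263.9], 0.47)]
scene sheet [([283.1, 209.9], 0.7)]
scene rail []
scene band [([489.6, 304.5], 0.46)]
scene carrier [([472.1, 313.4], 0.57)]
scene carrier_seat [([488.0, 262.4], 0.92), ([254.6, 300.7], 0.62)]
scene tin [([224.1, 258.6], 0.83)]
scene spanner [([202.7, 226.1], 0.87)]
scene bin [([253.0, 301.8], 0.79)]
side block [([344.2, 295.0], 0.73), ([348.4, 219.5], 0.49)]
side clamp_tip [([347.1, 218.1], 0.72)]
side sleeve_a [([272.6, 417.6], 0.92), ([266.9, 467.0], 0.57)]
side plug [([324.2, 283.3], 0.71)]
side sheet [([279.2, 423.4], 0.86)]
side rail [([277.2, 424.7], 0.3)]
side band []
side carrier [([251.1, 217.7], 0.58)]
side carrier_seat [([247.5, 181.5], 0.68)]
side tin [([393.1, 368.9], 0.88)]
side spanner [([389.4, 454.8], 0.93)]
side bin [([401.8, 302.1], 0.8)]
wrist block [([394.6, 239.4], 0.63), ([456.3, 77.4], 0.26), ([357.2, 251.8], 0.23)]
wrist clamp_tip [([454.8, 77.6], 0.95)]
wrist sleeve_a [([270.4, 468.6], 0.85)]
wrist plug [([361.1, 250.4], 0.56)]
wrist sheet [([279.1, 457.4], 0.95)]
wrist rail [([505.3, 257.4], 0.5)]
wrist band []
wrist carrier []
wrist carrier_seat []
wrist tin []
wrist spanner [([272.9, 468.6], 0.33)]
wrist bin [([503.1, 257.8], 0.93)]
2.1
```

Run:
```python
import cv2
w=cv2.imread('pics/wrist0.png')[40:390,300:600]; cv2.imwrite('pics/z1.png',cv2.resize(w,None,fx=1.7,fy=1.7))
s=cv2.imread('pics/scene0.png')[225:350,220:400]; cv2.imwrite('pics/z2.png',cv2.resize(s,None,fx=4,fy=4))
s=cv2.imread('pics/side0.png')[200:350,290:440]; cv2.imwrite('pics/z3.png',cv2.resize(s,None,fx=4,fy=4))
```

```text
(no output)
```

View pics/z1.png

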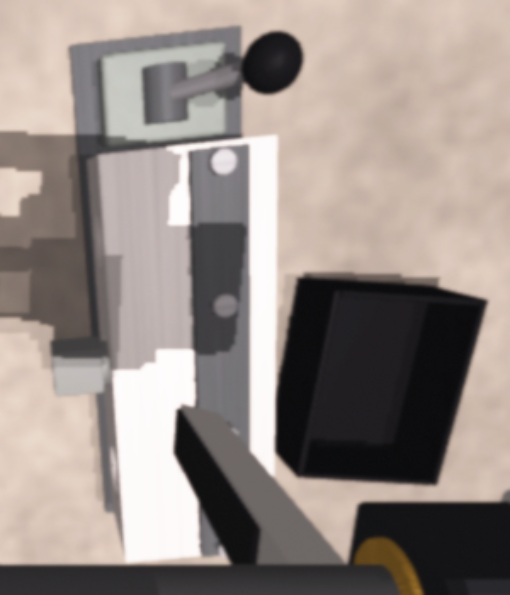

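View pics/z2.png

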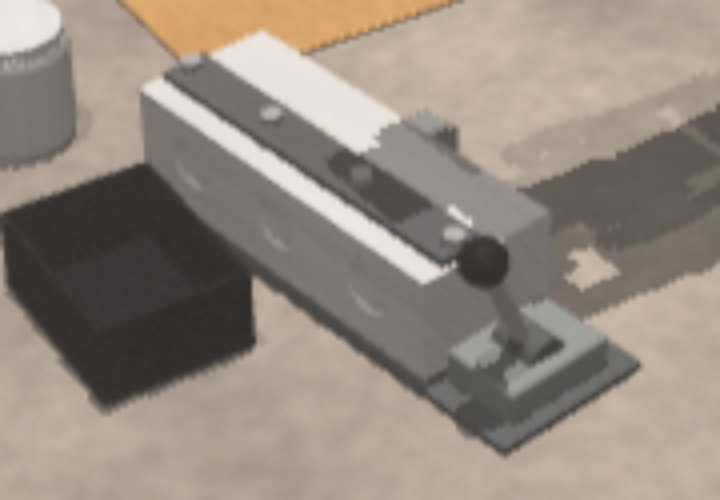

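View pics/z3.png

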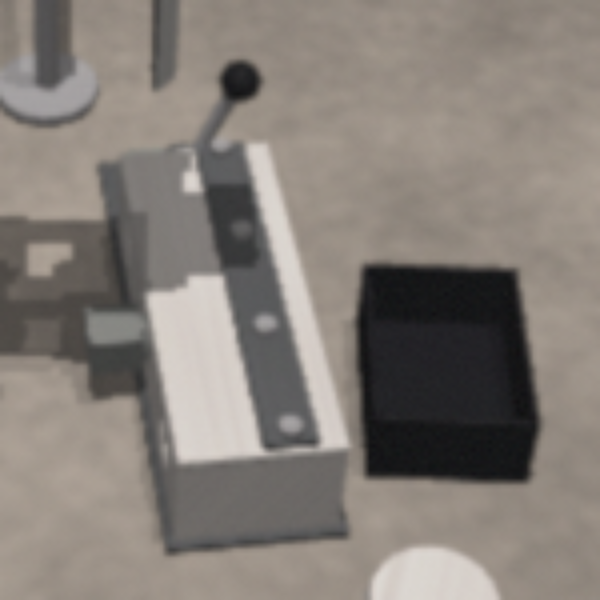

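```bash
cat > blk.py <<'E'
from h import *
Cw=(np.array([[346.013,0,317.824],[0,346.013,244.483],[0,0,1]]),np.array([0.55043006,0.07853113,0.38384761]),RM([2.86982994e+00,9.67687514e-04,8.55752652e-04]))
Cs,Cd=cal('scene'),cal('side')
E
python3 - <<'E'
from blk import *
a=.045;b=.12
obs=[(Cw,(-a,b,.07),(357.6,131.8)),(Cw,(a,b,.07),(462.9,119.4)),(Cw,(-a,-b,.07),(374.1,370.6)),(Cw,(.038,.15,.092),(460,76.5)),
(Cs,(a,-b,.07),(255.8,247.5)),(Cs,(-a,-b,.07),(286,232.8)),(Cs,(a,b,.07),(326.5,295.8)),(Cs,(-a,b,.07),(357.3,278)),(Cs,(.038,.15,.092),(340.3,289.8)),
(Cd,(-a,-b,.07),(333,315.8)),(Cd,(a,-b,.07),(377,312)),(Cd,(-a,b,.07),(320.5,238.3)),(Cd,(a,b,.07),(356.5,236.3)),(Cd,(.038,.15,.092),(350,220))]
for s in (slice(0,14),slice(0,4),slice(4,9),slice(9,14)):
    p,r=fit(obs[s],[.65,0,0]); print(p.round(4),np.abs(r).max(1).round(1))
for n,C in(("scene",Cs),("side",Cd)):
  im=cv2.imread(f'pics/{n}0.png')
s=cv2.imread('pics/scene0.png')[165:250,160:350]; cv2.imwrite('pics/z4.png',cv2.resize(s,None,fx=4,fy=4))
s=cv2.imread('pics/side0.png')[340:480,200:450]; cv2.imwrite('pics/z5.png',cv2.resize(s,None,fx=3,fy=3))
s=cv2.imread('pics/scene0.png')[220:450,390:590]; cv2.imwrite('pics/z6.png',cv2.resize(s,None,fx=2.5,fy=2.5))
s=cv2.imread('pics/side0.png')[140:240,200:360]; cv2.imwrite('pics/z7.png',cv2.resize(s,None,fx=4,fy=4))
E
```

```text
[ 0.6409 -0.0216  0.108 ] [1.4 1.7 0.2 3.5 1.3 0.8 0.2 0.5 2.8 1.  0.2 1.9 1.1 1.4]
[ 0.6413 -0.0219  0.1106] [1.3 1.6 0.5 3.6]
[ 0.6394 -0.0215  0.1076] [0.7 0.7 0.4 1.1 2.6]
[ 0.6414 -0.0201  0.0976] [0.6 0.4 1.2 0.6 1.7]
```

View pics/z4.png

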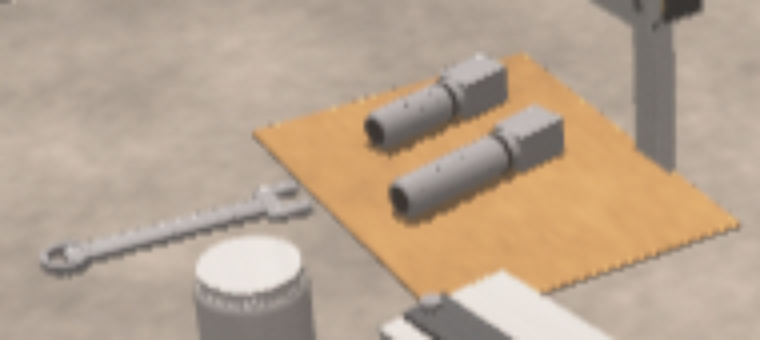

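View pics/z5.png

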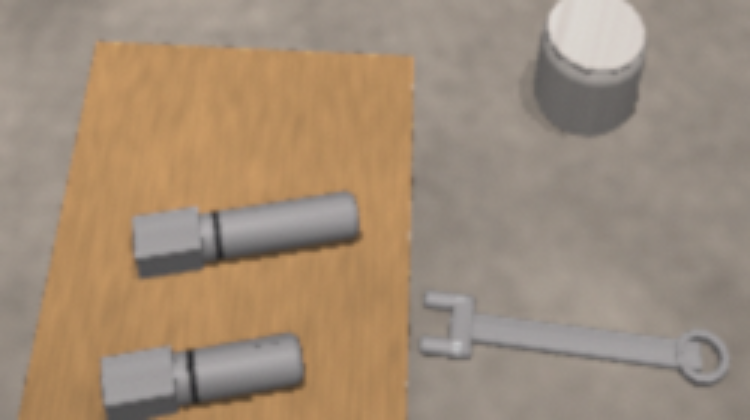

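View pics/z6.png

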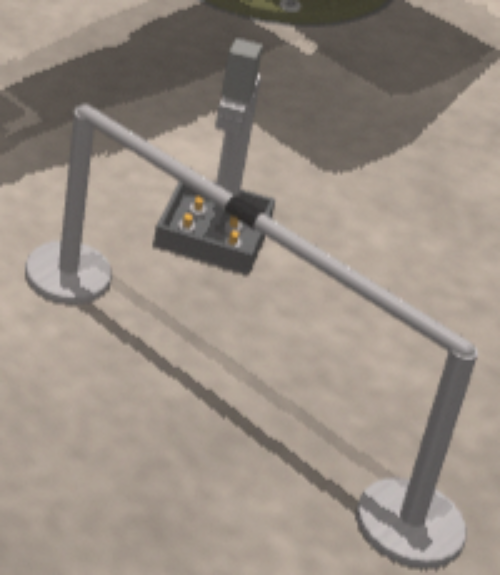

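View pics/z7.png

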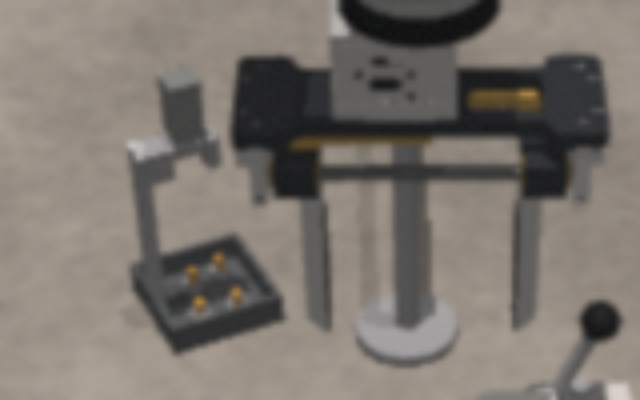

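Run:
```python
from blk import *
e1=onz(Cs,(422.8,264),.165);e2=onz(Cs,(576,360),.165);bd=onz(Cs,(488,303.6),.168)
print('rail',e1,e2,np.linalg.norm(e1-e2),(e1+e2)/2,'band',bd, 'yaw',np.arctan2(*(e1-e2)[[0,1]]*[1,-1]))
print('feet',onz(Cs,(417.6,328.8),.003),onz(Cs,(554.8,428.8),.003))
print('grip',onz(Cs,(488,238.8),.185),onz(Cd,(245.5,158.8),.185),'seat',onz(Cs,(488,262.4),.124),onz(Cd,(247.5,181.5),.124),'org',onz(Cs,(472,313),0),onz(Cd,(251,217.7),0))
# tray bottom corners side: 
for n,uv in (('L',(134,275)),('T',(235,240)),('R',(283,305)),('B',(178,347))):
    print(n,onz(Cd,(200+uv[0]/4,140+uv[1]/4),.022 if n!='B' else 0))
# sleeves: ring in side & scene
Z=lambda x,y:(200+x/3,340+y/3); S=lambda x,y:(160+x/4,165+y/4)
for nm,pts in (('S1',[Z(218,212),Z(135,222),Z(200,212),Z(352,198)]),('S2',[Z(192,350),Z(103,362),Z(172,350),Z(295,338)])):
    print(nm,[onz(Cd,p,.031)[:2].round(4) for p in pts])
print('sheet',[onz(Cd,Z(*p),.003)[:2].round(3) for p in((97,42),(412,57),(408,420))],[onz(Cs,S(*p),.003)[:2].round(3) for p in((523,55),(740,225),(253,132),(425,298))])
print('tin',onz(Cs,(224,258),0),'bin',onz(Cs,(253,301.8),0),'spanner',onz(Cs,S(283,200),0.005))
```

```text
rail [0.53891957 0.22979963 0.165     ] [0.52762789 0.5532084  0.165     ] 0.3236058293287251 [0.53327373 0.39150402 0.165     ] band [0.53407601 0.38401627 0.168     ] yaw 0.03490041281006677
feet [0.53718133 0.23257544 0.003     ] [0.52563589 0.55278129 0.003     ]
grip [0.3988609  0.26389992 0.185     ] [0.40287114 0.26796489 0.185     ] seat [0.38702767 0.26507053 0.124     ] [0.40366943 0.25641791 0.124     ] org [ 4.07883407e-01  2.62716270e-01 -1.11022302e-16] [0.40243362 0.26102895 0.        ]
L [0.35553859 0.27324798 0.022     ]
T [0.421925  0.3117753 0.022    ]
R [0.45873918 0.23968918 0.022     ]
B [3.87888093e-01 2.22888652e-01 1.11022302e-16]
S1 [array([ 0.4894, -0.3328]), array([ 0.4395, -0.3387]), array([ 0.4785, -0.3327]), array([ 0.5712, -0.3247])]
S2 [array([ 0.4784, -0.4176]), array([ 0.4287, -0.4237]), array([ 0.4671, -0.4175]), array([ 0.5368, -0.4116])]
sheet [array([ 0.398, -0.188]), array([ 0.615, -0.203]), array([ 0.6  , -0.447])] [array([ 0.38 , -0.472]), array([ 0.399, -0.186]), array([ 0.596, -0.489]), array([ 0.611, -0.235])]
tin [ 0.73258201 -0.23127804  0.        ] bin [ 0.76121191 -0.04631426  0.        ] spanner [ 0.6254636  -0.39130078  0.005     ]
```

```bash
cat >> h.py <<'E'
BX,BY,BYAW=.641,-.0215,.108
def bw(x,y,z):
    c,s=np.cos(BYAW),np.sin(BYAW); return np.array([BX+c*x-s*y,BY+s*x+c*y,z])
E
python3 - <<'E'
from h import *
print(delta(bw(.078,.15,.15),down(BYAW)),delta(bw(.078,.15,.099)))
E
```

```text
(array([ 2.977,  6.096, -5.442]), array([-1.238,  0.   ,  0.   ])) (array([ 5.017,  6.096, -5.442]), array([0., 0., 0.]))
```

arm_command([
  {"translation": [1.5,3.05,-2.7],"turn": [-0.6,0,0]},
  {"translation": [2.98,6.1,-5.44],"turn": [-1.24,0,0]},
  {"translation": [2.98,6.1,-5.44],"turn": [-1.24,0,0]},
  {"translation": [2.98,6.1,-5.44],"turn": [-1.24,0,0]},
  {"translation": [2.98,6.1,-5.44],"turn": [-1.24,0,0]},
  {"translation": [2.98,6.1,-5.44],"turn": [-1.24,0,0]},
  {"translation": [2.98,6.1,-5.44],"turn": [-1.24,0,0]},
  {"translation": [2.98,6.1,-5.44],"turn": [-1.24,0,0]},
  {"translation": [4.0,6.1,-5.44],"turn": [-1.24,0,0]},
  {"translation": [5.02,6.1,-5.44],"turn": [-1.24,0,0]},
  {"translation": [5.02,6.1,-5.44],"turn": [-1.24,0,0]},
  {"translation": [5.02,6.1,-5.44],"turn": [-1.24,0,0]},
], gripper=0, force=30)

```text
time_s: 3.1
ee_pos: [0.702, 0.135, 0.0998]
eef_rot: [-1.459, 1.57, -2.922]
force: [0.2, 0.4, -0.5]
grip_width: 0.0173
```

Run:
```python
from h import *
o,p,r=tool();print(p,o['grip_width'],o['force'])
print(delta(bw(-.009,.15,.099),down(BYAW)))
shot('scene','s1')
im=cv2.imread('pics/s1.png')[200:360,200:420]; cv2.imwrite('pics/s1z.png',cv2.resize(im,None,fx=3,fy=3))
```

```text
[0.7019663  0.13499405 0.0997502 ] 0.017290989103693463 [ 0.23085235  0.42734127 -0.46943634]
(array([ 0.032, -3.459, -0.037]), array([-0.009,  0.001,  0.008]))
```

View pics/s1z.png

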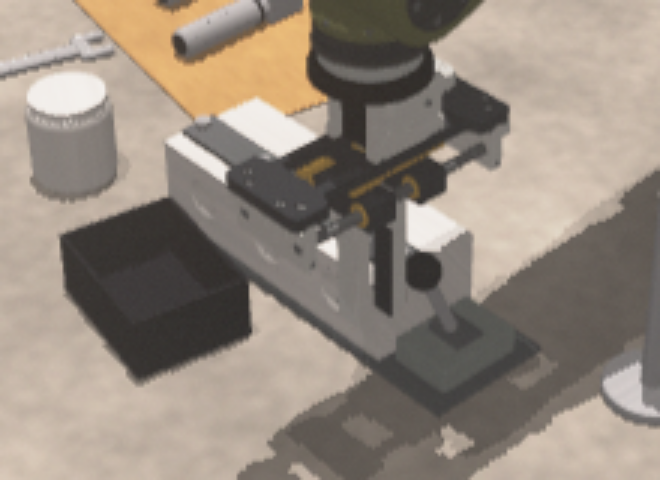

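arm_command([
  {"translation": [0,0,0],"turn": [0,0,0]},
  {"translation": [0,0,0],"turn": [0,0,0]},
  {"translation": [0,0,0],"turn": [0,0,0]},
  {"translation": [0,-0.5,0],"turn": [0,0,0]},
  {"translation": [0,-1,0],"turn": [0,0,0]},
  {"translation": [0,-1.5,0],"turn": [0,0,0]},
  {"translation": [0,-2,0],"turn": [0,0,0]},
  {"translation": [0,-2.5,0],"turn": [0,0,0]},
  {"translation": [0,-3,0],"turn": [0,0,0]},
  {"translation": [0,-3.3,0],"turn": [0,0,0]},
  {"translation": [0,-3.46,0],"turn": [0,0,0]},
  {"translation": [0,-3.46,0],"turn": [0,0,0]},
], gripper=0)

```text
time_s: 4.15
ee_pos: [0.6163, 0.1267, 0.0996]
eef_rot: [1.587, 1.57, 0.125]
force: [-0.8, 0.8, -0.6]
grip_width: 0.0002
```

Run:
```python
from h import *
o,p,r=tool();print(p,o['grip_width'],o['force'])
print(delta(bw(-.009,.15,.099),down(BYAW)))
C1,_=shot('scene','s2');C2,_=shot('side','d2')
im=cv2.imread('pics/s2.png')[200:360,200:420]; cv2.imwrite('pics/s2z.png',cv2.resize(im,None,fx=3,fy=3))
im=cv2.imread('pics/d2.png')[180:340,260:440]; cv2.imwrite('pics/d2z.png',cv2.resize(im,None,fx=3,fy=3))
for j in (0,.15,.3,1):
    t=j-.5; P=bw(80e-3*np.sin(t),.15,.022+.08*np.cos(t)); print(j,(proj(C1,P)[0]-[200,200])*3,(proj(C2,P)[0]-[260,180])*3)
```

```text
[0.61632981 0.12668043 0.09963096] 0.00016102754746222313 [-0.84928105  0.83803092 -0.60169561]
(array([ 0.025, -0.018, -0.001]), array([ 0.004, -0.   , -0.008]))
0 [498.53875253 230.17712181] [179.5422531  131.17760571]
0.15 [487.49878457 230.94330251] [193.05014753 125.43811188]
0.3 [475.58304619 234.10900918] [207.31413275 121.23501347]
1 [416.99901239 278.02929824] [273.12543327 123.92288103]
```

View pics/s2z.png

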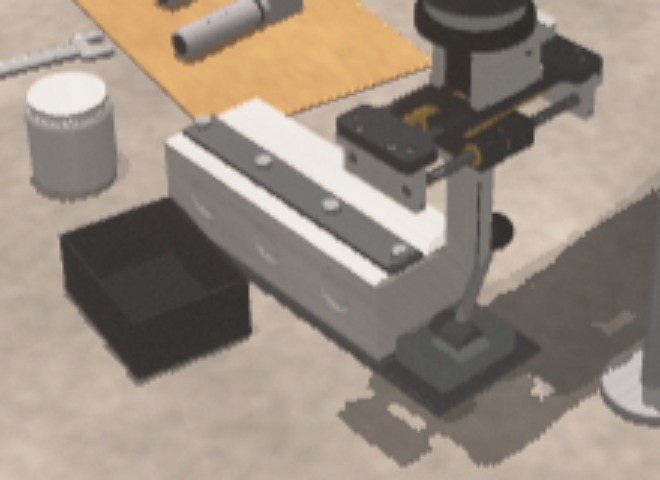

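View pics/d2z.png

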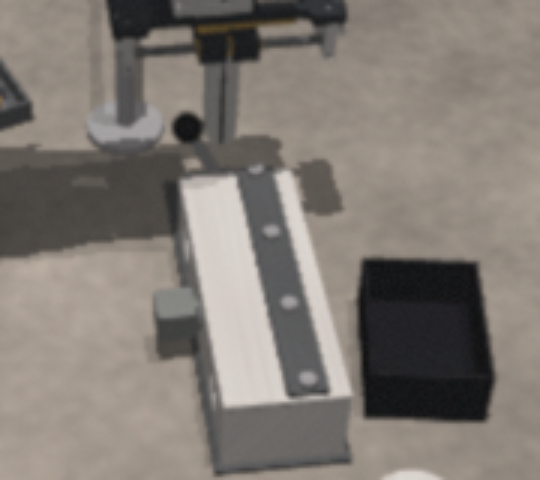

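arm_command([
  {"translation": [0,-0.06,0],"turn": [0,0,0]},
  {"translation": [0,-0.12,0],"turn": [0,0,0]},
  {"translation": [0,-0.12,0],"turn": [0,0,0]},
])

```text
time_s: 4.5
ee_pos: [0.6135, 0.1263, 0.0988]
eef_rot: [-1.476, 1.571, -2.939]
force: [1.6, 0.0, 0.0]
grip_width: 0.0003
```

Run:
```python
from h import *
o,p,r=tool();print(p,o['force'])
# pull back off ball +x 20mm, up to z .2, then go to view pose above plug
print(delta(bw(.012,.15,.099),down(BYAW)),delta(bw(.012,.15,.2),down(BYAW)))
```

```text
[0.61350752 0.12629942 0.09881689] [1.58993468e+00 3.26058642e-02 1.20244698e-03]
(array([-0.007,  0.936, -0.004]), array([0.002, 0.   , 0.001])) (array([-4.047e+00,  9.360e-01, -4.000e-03]), array([0.002, 0.   , 0.001]))
```

Run:
```python
from blk import *
c,s=np.cos(BYAW),np.sin(BYAW)
def tb(P): d=P[:2]-[BX,BY]; return np.round([c*d[0]+s*d[1],-s*d[0]+c*d[1]],4)
for C,uv in ((Cw,(330.6,250)),(Cw,(330.6,240)),(Cd,(311.75,278)),(Cd,(326.3,277.5))): print(tb(onz(C,uv,.054)))
print(delta(bw(-.07,0,.22),down(BYAW+np.pi/2)))
```

```text
[-0.0774  0.0108]
[-0.0764  0.0211]
[-0.0754  0.0085]
[-0.0425  0.006 ]
(array([-4.847, -2.346,  5.996]), array([-1.7998e+01, -1.0000e-03,  1.0000e-03]))
```

arm_command([
  {"translation": [0,0.8,0],"turn": [0,0,0]},
  {"translation": [-1.6,0.9,0],"turn": [-1,0,0]},
  {"translation": [-3.2,0.9,0],"turn": [-2.4,0,0]},
  {"translation": [-4.8,0,1],"turn": [-3.8,0,0]},
  {"translation": [-4.85,-1,2.5],"turn": [-5.2,0,0]},
  {"translation": [-4.85,-2,4],"turn": [-6.6,0,0]},
  {"translation": [-4.85,-2.35,5.5],"turn": [-8,0,0]},
  {"translation": [-4.85,-2.35,6],"turn": [-9.4,0,0]},
  {"translation": [-4.85,-2.35,6],"turn": [-10.8,0,0]},
  {"translation": [-4.85,-2.35,6],"turn": [-12.2,0,0]},
  {"translation": [-4.85,-2.35,6],"turn": [-13.6,0,0]},
  {"translation": [-4.85,-2.35,6],"turn": [-15,0,0]},
], gripper=60)

```text
time_s: 5.5
ee_pos: [0.5713, -0.0294, 0.2202]
eef_rot: [3.008, 1.571, 2.86]
force: [0.7, -0.1, 0.5]
grip_width: 0.06
```

Run:
```python
from h import *
o,p,r=tool();print(p,o['qpos'])
print(delta(bw(-.07,0,.22),down(BYAW+np.pi/2)))
```

```text
[ 0.57129851 -0.02938037  0.22022319] [-1.15414275e-01  3.52444095e-01  1.46157172e+00  1.96910297e-05
  1.32769104e+00 -1.53821804e+00]
(array([0.009, 0.014, 0.002]), array([-2.934e+00, -1.000e-03, -0.000e+00]))
```

arm_command([
  {"translation": [0,0,0],"turn": [-1.4,0,0]},
  {"translation": [0,0,0],"turn": [-2.93,0,0]},
  {"translation": [0,0,0],"turn": [-2.93,0,0]},
  {"translation": [0,0,0],"turn": [-2.93,0,0]},
])

```text
time_s: 5.83
ee_pos: [0.5713, -0.0291, 0.2202]
eef_rot: [2.736, 1.571, 2.834]
force: [-0.4, 0.1, -0.4]
grip_width: 0.06
```

Run:
```python
from h import *
C,im=shot('wrist','w3')
print(repr(C))
a=.045
for P in [(-a,.12,.07),(-a,-.12,.07),(a,.12,.07),(-a,.12,.0),(-.062,0,.054),(-.077,.014,.054),(-.077,-.014,.054),(-a,.075,.04),(-a,-.075,.04)]:
    print(P,proj(C,bw(*P))[0].round(1))
```

```text
(array([[346.01314388,   0.        , 317.82384004],
       [  0.        , 346.01314388, 244.48282889],
       [  0.        ,   0.        ,   1.        ]]), array([ 0.49417088, -0.03635062,  0.37999749]), array([[-9.96441066e-02,  9.58669903e-01,  2.66501536e-01],
       [ 9.95023066e-01,  9.61081654e-02,  2.63119639e-02],
       [-3.88485872e-04,  2.67797008e-01, -9.63475278e-01]]))
(-0.045, 0.12, 0.07) [445.1 260.3]
(-0.045, -0.12, 0.07) [190.5 262.2]
(0.045, 0.12, 0.07) [437.1 344.9]
(-0.045, 0.12, 0.0) [423.3 241.1]
(-0.062, 0, 0.054) [317.6 239.5]
(-0.077, 0.014, 0.054) [332.  224.3]
(-0.077, -0.014, 0.054) [302.9 224.5]
(-0.045, 0.075, 0.04) [390.9 251.5]
(-0.045, -0.075, 0.04) [244.7 252.6]
```

View pics/w3.png

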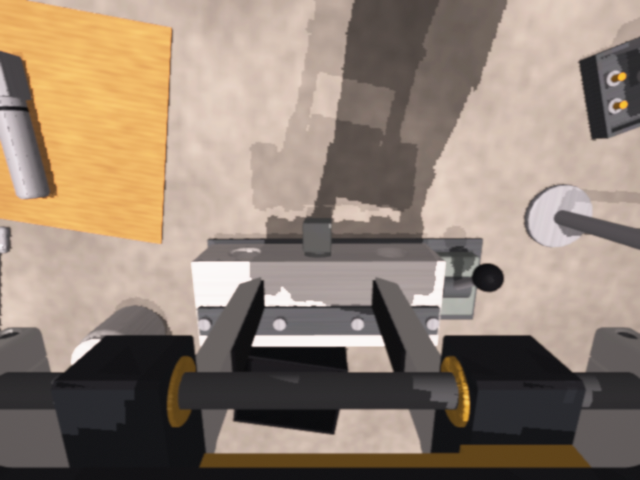

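Run:
```python
import cv2
w=cv2.imread('pics/w3.png')[190:290,180:510]; cv2.imwrite('pics/z8.png',cv2.resize(w,None,fx=2.4,fy=2.4,interpolation=cv2.INTER_CUBIC))
w=cv2.imread('pics/w3.png')[200:270,280:350]; cv2.imwrite('pics/z9.png',cv2.resize(w,None,fx=8,fy=8,interpolation=cv2.INTER_CUBIC))
```

```text
(no output)
```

View pics/z8.png

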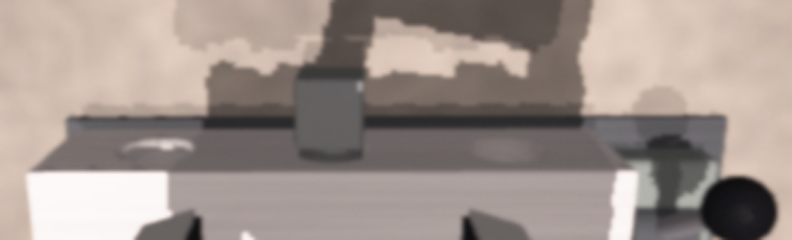

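View pics/z9.png

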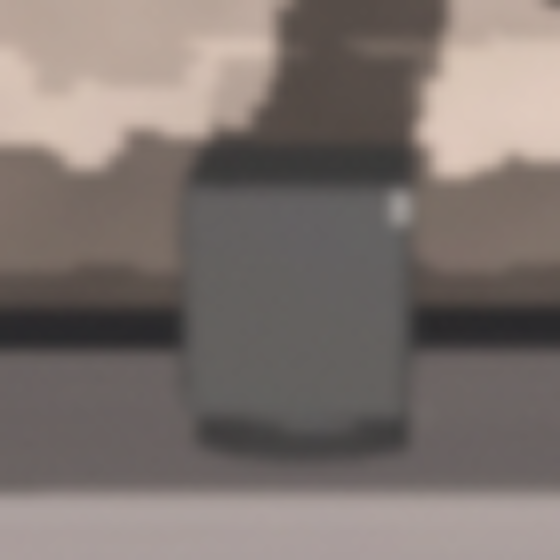

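```bash
sed -i 's/BYAW=.641,-.0215,.108/BYAW=.641,-.0215,.105/' h.py
python3 - <<'E'
from h import *
print(delta(bw(-.063,0,.048),down(BYAW+np.pi/2)))
E
```

```text
(array([6.887, 0.014, 0.284]), array([-0.082, -0.001, -0.   ]))
```

arm_command([
  {"translation": [1.5,0,0.28],"turn": [-0.08,0,0]},
  {"translation": [3,0.01,0.28],"turn": [-0.08,0,0]},
  {"translation": [4.5,0.01,0.28],"turn": [-0.08,0,0]},
  {"translation": [6,0.01,0.28],"turn": [-0.08,0,0]},
  {"translation": [6.89,0.01,0.28],"turn": [-0.08,0,0]},
  {"translation": [6.89,0.01,0.28],"turn": [-0.08,0,0]},
  {"translation": [6.89,0.01,0.28],"turn": [-0.08,0,0]},
])

```text
time_s: 6.47
ee_pos: [0.5781, -0.0282, 0.0479]
eef_rot: [2.924, 1.569, 3.031]
force: [0.2, 0.4, 1.1]
grip_width: 0.0601
```

arm_command([
  {"translation": [0,0,0],"turn": [0,0,0]},
  {"translation": [0,0,0],"turn": [0,0,0]},
  {"translation": [0,0,0],"turn": [0,0,0]},
  {"translation": [0,0,0],"turn": [0,0,0]},
  {"translation": [0,0,0],"turn": [0,0,0]},
  {"translation": [0,0,0],"turn": [0,0,0]},
], gripper=20, force=30)

```text
time_s: 6.97
ee_pos: [0.5785, -0.0282, 0.0485]
eef_rot: [-0.181, 1.57, -0.072]
force: [-0.6, 0.1, 3.9]
grip_width: 0.0279
```

arm_command([
  {"translation": [0,0,-0.5],"turn": [0,0,0]},
  {"translation": [0,0,-1],"turn": [0,0,0]},
  {"translation": [0,0,-1.5],"turn": [0,0,0]},
  {"translation": [0,0,-2],"turn": [0,0,0]},
  {"translation": [0,0,-2.5],"turn": [0,0,0]},
  {"translation": [0,0,-3],"turn": [0,0,0]},
  {"translation": [-0.8,0,-3],"turn": [0,0,0]},
  {"translation": [-2,0,-3],"turn": [0,0,0]},
  {"translation": [-2.5,0,-3],"turn": [0,0,0]},
  {"translation": [-2.5,0,-3],"turn": [0,0,0]},
])

```text
time_s: 7.8
ee_pos: [0.5049, -0.0366, 0.1133]
eef_rot: [-0.261, 1.566, -0.152]
force: [0.4, 0.2, -1.0]
grip_width: 0.0279
```

Run:
```python
from h import *
o,p,r=tool();print(p,o['grip_width'],o['force'])
print(delta([.46,-.25,p[2]],down(BYAW+np.pi/2)),delta([.46,-.25,.0255]))
shot('side','d4');shot('scene','s4')
```

```text
[ 0.50494662 -0.0365513   0.11328585] 0.027926154025864347 [ 0.39289854  0.18477712 -1.00649145]
(array([-2.000e-03, -8.292e+00, -2.716e+00]), array([0.046, 0.053, 0.014])) (array([ 3.509, -8.287, -2.732]), array([0., 0., 0.]))
```

View pics/d4.png

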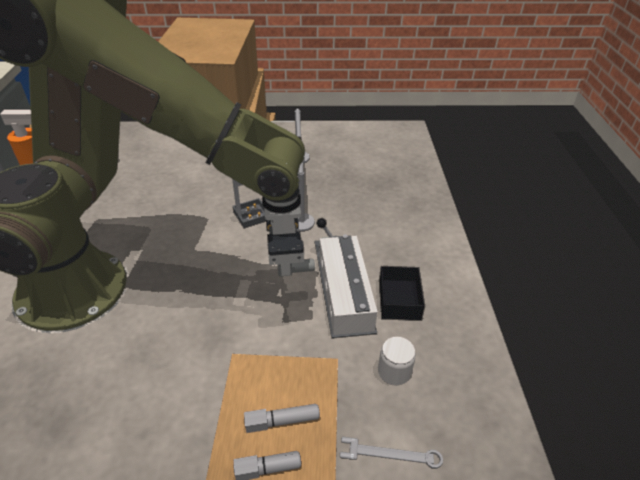

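arm_command([
  {"translation": [0,-1.3,-0.4],"turn": [0,0,0]},
  {"translation": [0,-2.7,-0.9],"turn": [0,0,0]},
  {"translation": [0,-4.1,-1.4],"turn": [0,0,0]},
  {"translation": [0,-5.5,-1.9],"turn": [0,0,0]},
  {"translation": [0,-6.9,-2.4],"turn": [0,0,0]},
  {"translation": [0,-7.7,-2.7],"turn": [0,0,0]},
  {"translation": [1,-7.7,-2.7],"turn": [0,0,0]},
  {"translation": [2.2,-7.7,-2.7],"turn": [0,0,0]},
  {"translation": [3,-7.7,-2.7],"turn": [0,0,0]},
  {"translation": [3.4,-7.7,-2.7],"turn": [0,0,0]},
  {"translation": [3.5,-7.7,-2.7],"turn": [0,0,0]},
  {"translation": [3.5,-7.7,-2.7],"turn": [0,0,0]},
])

```text
time_s: 8.9
ee_pos: [0.4567, -0.2344, 0.0223]
eef_rot: [2.476, 1.567, 2.585]
force: [-6.9, 4.4, 9.6]
grip_width: 0.028
```

Run:
```python
from h import *
o,p,r=tool();print(p,o['grip_width'],o['force'])
shot('side','d5')
im=cv2.imread('pics/d5.png')[280:480,180:480]; cv2.imwrite('pics/d5z.png',cv2.resize(im,None,fx=2.5,fy=2.5))
```

```text
[ 0.45665819 -0.23436377  0.02225182] 0.027984759329291717 [-6.91465919  4.44815038  9.61963723]
```

View pics/d5z.png

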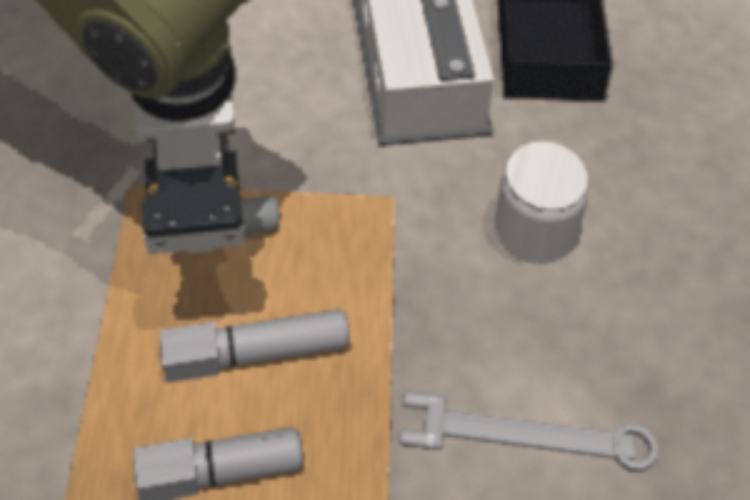

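arm_command([
  {"translation": [-0.05,0,0],"turn": [0,0,0]},
  {"translation": [-0.05,0,0],"turn": [0,0,0]},
  {"translation": [-0.05,0,0],"turn": [0,0,0]},
  {"translation": [-0.05,0,0],"turn": [0,0,0]},
  {"translation": [-0.8,0,0],"turn": [0,0,0]},
  {"translation": [-2,0,0],"turn": [0,0,0]},
  {"translation": [-3.5,0,0],"turn": [0,0,0]},
  {"translation": [-5,0,0],"turn": [0,0,0]},
  {"translation": [-6.5,-1.5,0],"turn": [0,0,0]},
  {"translation": [-7.5,-3,0],"turn": [0,0,0]},
  {"translation": [-7.5,-4,0],"turn": [0,0,0]},
  {"translation": [-7.5,-4,0],"turn": [0,0,0]},
], gripper=50)

```text
time_s: 9.95
ee_pos: [0.4688, -0.3395, 0.2127]
eef_rot: [-0.944, 1.566, -0.838]
force: [-0.8, -0.1, -0.3]
grip_width: 0.05
```

Run:
```python
from h import *
o,p,r=tool();print(p,o['grip_width'],o['force'])
C,im=shot('wrist','w6'); print(repr(C))
for t in ('sleeve_a','plug'):
  m=models.mark_of(t,'wrist'); print(t,[(np.round(x['at'],1).tolist(),round(x['score'],2),onz(C,x['at'],.017)[:2].round(4)) for x in m[:4]])
```

```text
[ 0.46876906 -0.33945402  0.21268379] 0.05003197187431374 [-0.84611262 -0.14918092 -0.29803912]
(array([[346.01314388,   0.        , 317.82384004],
       [  0.        , 346.01314388, 244.48282889],
       [  0.        ,   0.        ,   1.        ]]), array([ 0.39113295, -0.34664437,  0.37227565]), array([[-0.10690053,  0.95705432,  0.26947971],
       [ 0.99426039,  0.10407268,  0.02480246],
       [-0.00430818,  0.27058439, -0.96268662]]))
sleeve_a [([313.8, 242.0], 0.74, array([ 0.4883, -0.342 ])), ([232.7, 223.8], 0.66, array([ 0.4778, -0.4288]))]
plug [([416.5, 232.9], 0.97, array([ 0.4667, -0.2353])), ([313.2, 240.9], 0.37, array([ 0.4872, -0.3428]))]
```

View pics/w6.png

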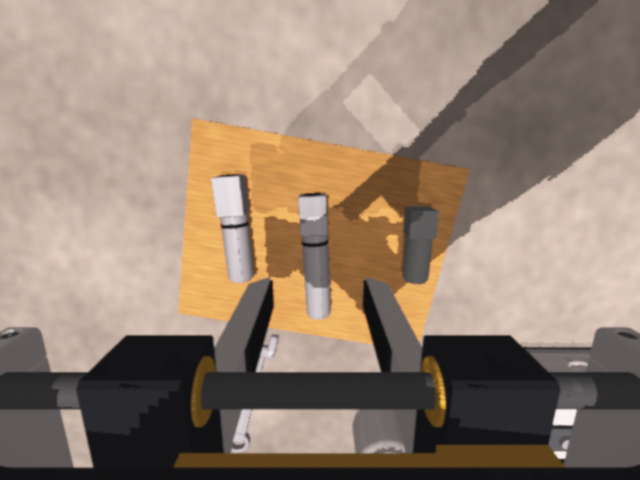

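Run:
```python
import cv2
w=cv2.imread('pics/w6.png')[170:330,195:355]; cv2.imwrite('pics/z10.png',cv2.resize(w,None,fx=3.7,fy=3.7,interpolation=cv2.INTER_CUBIC))
```

```text
(no output)
```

View pics/z10.png

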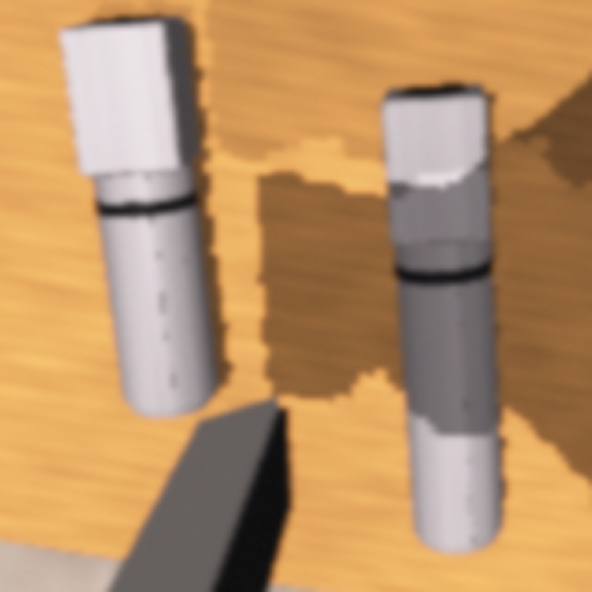

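```bash
cat > m.py <<'E'
from h import *
C=(np.array([[346.01314388,0,317.82384004],[0,346.01314388,244.48282889],[0,0,1]]),np.array([0.39113295,-0.34664437,0.37227565]),np.array([[-0.10690053,0.95705432,0.26947971],[0.99426039,0.10407268,0.02480246],[-0.00430818,0.27058439,-0.96268662]]))
Q=lambda p:onz(C,(195+p[0]/3.7,170+p[1]/3.7),.031)[:2]
for nm,a in (('S1',[(384,98),(486,92),(391,243),(490,240),(445,281)]),('S2',[(62,30),(166,22),(81,174),(182,169),(150,213)])):
    q=[Q(p) for p in a]; print(nm,np.round(q,4)); r=(q[0]+q[1])/2; f=(q[2]+q[3])/2; d=f-r
    print(' rear',r,'front',f,'ctr',(r+f)/2,'len',np.hypot(*d),'w',np.hypot(*(q[0]-q[1])),'yaw',np.arctan2(d[1],d[0]))
E
python3 m.py
```

```text
S1 [[ 0.4398 -0.3618]
 [ 0.4353 -0.3349]
 [ 0.4793 -0.3562]
 [ 0.4755 -0.3292]
 [ 0.4885 -0.3403]]
 rear [ 0.43754768 -0.34835386] front [ 0.47740358 -0.34271026] ctr [ 0.45747563 -0.34553206] len 0.0402534824514009 w 0.027225103144753286 yaw 0.14066495495873618
S2 [[ 0.4311 -0.4477]
 [ 0.4261 -0.4205]
 [ 0.4692 -0.4416]
 [ 0.4648 -0.4144]
 [ 0.478  -0.4225]]
 rear [ 0.42859361 -0.43410035] front [ 0.46699368 -0.42800557] ctr [ 0.44779364 -0.43105296] len 0.03888074108189648 w 0.02759146623194041 yaw 0.15740486638846649
```

Run:
```python
from h import *
o,p,r=tool();print(p)
print(delta([.4575,-.3455,.025],down(.155+np.pi/2)))
```

```text
[ 0.46812139 -0.33417965  0.20954911]
(array([ 7.382, -0.412, -0.465]), array([-0.533, -0.01 , -0.013]))
```

arm_command([
  {"translation": [1.2,-0.41,-0.46],"turn": [-0.53,0,0]},
  {"translation": [2.6,-0.41,-0.46],"turn": [-0.53,0,0]},
  {"translation": [4,-0.41,-0.46],"turn": [-0.53,0,0]},
  {"translation": [5.4,-0.41,-0.46],"turn": [-0.53,0,0]},
  {"translation": [6.4,-0.41,-0.46],"turn": [-0.53,0,0]},
  {"translation": [7.1,-0.41,-0.46],"turn": [-0.53,0,0]},
  {"translation": [7.38,-0.41,-0.46],"turn": [-0.53,0,0]},
  {"translation": [7.38,-0.41,-0.46],"turn": [-0.53,0,0]},
  {"translation": [7.38,-0.41,-0.46],"turn": [-0.53,0,0]},
])

```text
time_s: 10.85
ee_pos: [0.4584, -0.3455, 0.0266]
eef_rot: [-0.762, 1.571, -0.606]
force: [-0.1, 0.4, 0.8]
grip_width: 0.05
```

arm_command([
  {"translation": [0,0,0],"turn": [0,0,0]},
  {"translation": [0,0,0],"turn": [0,0,0]},
  {"translation": [0,0,0],"turn": [0,0,0]},
  {"translation": [0,0,0],"turn": [0,0,0]},
  {"translation": [0,0,0],"turn": [0,0,0]},
], gripper=20, force=45)

```text
time_s: 11.27
ee_pos: [0.4583, -0.3461, 0.0267]
eef_rot: [-0.793, 1.57, -0.638]
force: [-0.6, 1.1, 7.0]
grip_width: 0.0275
```

arm_command([
  {"translation": [-0.8,0,0],"turn": [0,0,0]},
  {"translation": [-2,0,0],"turn": [0,0,0]},
  {"translation": [-3.2,0,0],"turn": [0,0,0]},
  {"translation": [-3.6,0,0],"turn": [0,0,0]},
  {"translation": [-3.6,0,0],"turn": [0,0,0]},
  {"translation": [-3.6,0,0],"turn": [0,0,0]},
])

```text
time_s: 11.77
ee_pos: [0.4578, -0.3457, 0.1149]
eef_rot: [2.404, 1.57, 2.559]
force: [-0.2, 0.6, -3.1]
grip_width: 0.0278
```

Run:
```python
from h import *
o,p,r=tool();print(p,o['grip_width'],o['force'],o['moment'])
print(delta(bw(-.18,0,.11),down(BYAW+np.pi/2)))
```

```text
[ 0.45776837 -0.34565532  0.11491323] 0.027801330445559602 [-0.18886539  0.64065264 -3.05536226] [ 0.10673566  0.01467186 -0.02988059]
(array([ 0.202, 12.038,  2.056]), array([ 0.577, -0.007, -0.006]))
```

arm_command([
  {"translation": [0,1,0],"turn": [0,0,0]},
  {"translation": [0,2.5,0.3],"turn": [0.1,0,0]},
  {"translation": [0,4,0.7],"turn": [0.3,0,0]},
  {"translation": [0,5.5,1],"turn": [0.4,0,0]},
  {"translation": [0.1,7,1.4],"turn": [0.5,0,0]},
  {"translation": [0.2,8.5,1.8],"turn": [0.58,0,0]},
  {"translation": [0.2,10,2.06],"turn": [0.58,0,0]},
  {"translation": [0.2,11.3,2.06],"turn": [0.58,0,0]},
  {"translation": [0.2,12.04,2.06],"turn": [0.58,0,0]},
  {"translation": [0.2,12.04,2.06],"turn": [0.58,0,0]},
  {"translation": [0.2,12.04,2.06],"turn": [0.58,0,0]},
  {"translation": [0.2,12.04,2.06],"turn": [0.58,0,0]},
])

```text
time_s: 12.77
ee_pos: [0.4621, -0.0409, 0.1098]
eef_rot: [2.96, 1.569, 3.065]
force: [0.2, 0.4, -2.1]
grip_width: 0.0274
```

Run:
```python
from h import *
o,p,r=tool();print(p,o['grip_width'],o['force'],r.round(3))
C,im=shot('wrist','w7')
o,p,r=tool();print(p)
print(delta(bw(-.18,0,.0497),down(BYAW+np.pi/2)))
hc=p; d=r[:,2]
off=.0097
for nm,s in (('headrear',-.02),('headfront',.02),('ring',.032),('tip72',.104),('tip84',.116)):
    print(nm,proj(C,p+d*s-np.array([0,0,off-.014]))[0].round(1))
im=cv2.imread('pics/w7.png')[150:350,200:440]; cv2.imwrite('pics/w7z.png',cv2.resize(im,None,fx=3,fy=3,interpolation=cv2.INTER_CUBIC))
```

```text
[ 0.4620622  -0.0409424   0.10984697] 0.027448658420253052 [ 0.21352676  0.35969523 -2.1270896 ] [[-0.002 -0.105  0.995]
 [ 0.     0.995  0.105]
 [-1.     0.    -0.002]]
[ 0.46216459 -0.04125681  0.11005685]
(array([2.414, 0.036, 0.   ]), array([-0.013, -0.016, -0.003]))
headrear [316.3 273.6]
headfront [316.2 347.7]
ring [316.2 368.2]
tip72 [316.2 477.3]
tip84 [316.2 493.4]
```

View pics/w7z.png

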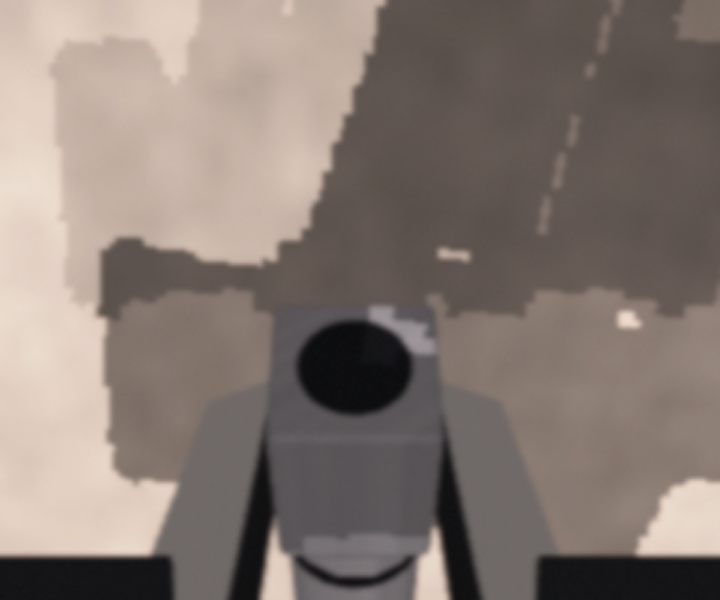

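```bash
cat > tilt.py <<'E'
from h import *
def tilt(C,p,r,obs):
    # local sleeve coords (axis x), params: a (along tool z), h (tool -x up), lateral, tilt about tool y
    def f(q):
        t=q[3]; out=[]
        for l,uv in obs:
            X=l[0]+.032 # relative head centre
            fw=X*np.cos(t)-(-l[2])*0 + l[2]*np.sin(t); up=-X*np.sin(t)+l[2]*np.cos(t)
            P=p+r[:,2]*(q[0]+fw)-r[:,0]*(q[1]+up)+r[:,1]*(q[2]+l[1]); out.append(proj(C,P)[0]-uv)
        return np.concatenate(out)
    s=least_squares(f,[0,-.0097,0,0.2]); return s.x,s.fun.reshape(-1,2)
E
python3 - <<'E'
from tilt import *
C=cal('wrist'); o,p,r=tool()
Z=lambda x,y:(200+x/3,150+y/3)
k=.014
obs=[((-.052,k,k),Z(443,437)),((-.052,-k,k),Z(270,437)),((-.052,k,-k),Z(437,306)),((-.052,-k,-k),Z(274,306)),((-.012,k,k),Z(428,550)),((-.012,-k,k),Z(282,550)),((0,0,k),Z(354,584))]
print(*tilt(C,p,r,obs))
C2,_=shot('side','d7')
im=cv2.imread('pics/d7.png')[200:360,220:400]; cv2.imwrite('pics/d7z.png',cv2.resize(im,None,fx=4,fy=4,interpolation=cv2.INTER_CUBIC))
E
```

```text
[ 4.84693530e-04 -1.77704423e-02  8.16392117e-04  5.78107785e-01] [[-0.21548385  0.11733149]
 [-0.31311088  0.05977698]
 [-1.11385196 -0.376902  ]
 [ 1.19170573 -0.42757673]
 [ 0.2491441   0.88368166]
 [-0.0754855   0.83391412]
 [ 0.3836592  -1.12092842]]
```

View pics/d7z.png

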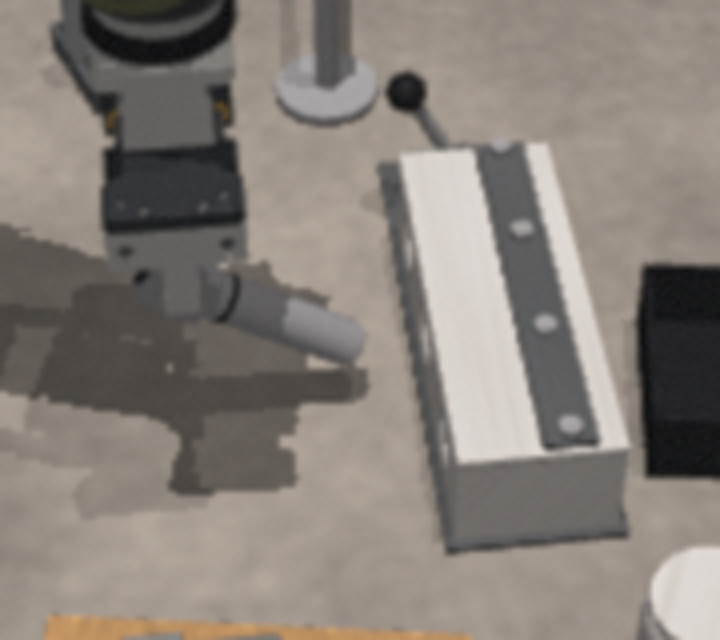

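arm_command([
  {"translation": [0,0,-0.4],"turn": [0,-1.2,0]},
  {"translation": [0,0,-0.8],"turn": [0,-2.4,0]},
  {"translation": [0,0,-1.2],"turn": [0,-3.6,0]},
  {"translation": [0,0,-1.2],"turn": [0,-4.8,0]},
  {"translation": [0,0,-1.2],"turn": [0,-6,0]},
  {"translation": [0.5,0,-1.2],"turn": [0,-6.6,0]},
  {"translation": [1,0,-1.2],"turn": [0,-6.6,0]},
  {"translation": [1.8,0,-1.2],"turn": [0,-6.6,0]},
  {"translation": [2.4,0,-1.2],"turn": [0,-6.6,0]},
  {"translation": [2.4,0,-1.2],"turn": [0,-6.6,0]},
  {"translation": [2.4,0,-1.2],"turn": [0,-6.6,0]},
])

```text
time_s: 13.78
ee_pos: [0.4371, -0.0321, 0.0668]
eef_rot: [-0.025, 1.022, 0.069]
force: [0.4, -0.6, -1.9]
grip_width: 0.0274
```

Run:
```python
from h import *
o,p,r=tool();print(p,o['grip_width'],o['force'],r.round(3))
C2,_=shot('side','d8')
im=cv2.imread('pics/d8.png')[200:360,220:400]; cv2.imwrite('pics/d8z.png',cv2.resize(im,None,fx=4,fy=4,interpolation=cv2.INTER_CUBIC))
C,im=shot('wrist','w8')
```

```text
[ 0.43706767 -0.03208048  0.066836  ] 0.027449917793589112 [ 0.38128302 -0.63881861 -1.88935135] [[ 0.52  -0.09   0.849]
 [ 0.036  0.996  0.083]
 [-0.853 -0.013  0.521]]
```

View pics/d8z.png

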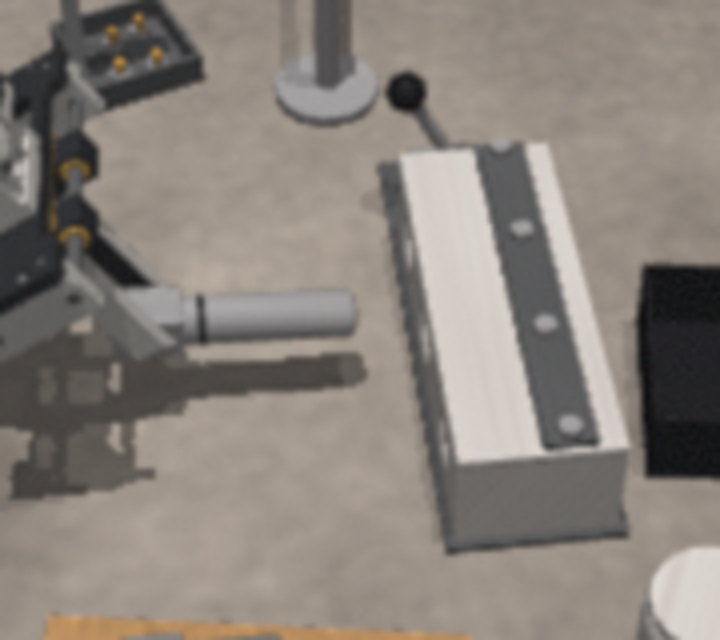

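View pics/w8.png

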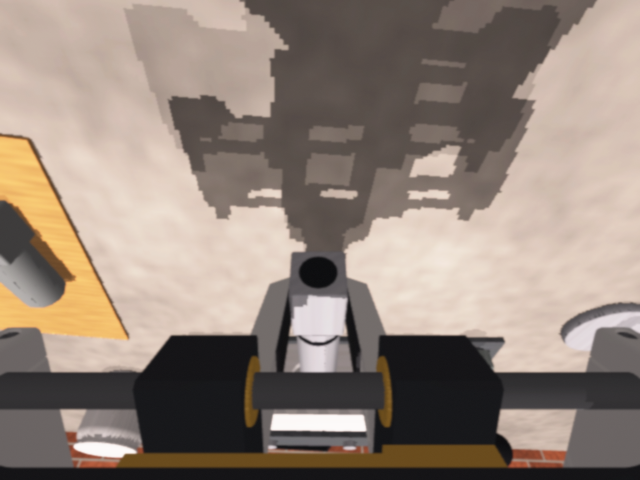

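Run:
```python
from h import *
o,p,r=tool();print(p)
print(delta(p-[0,0,p[2]-.030]))
```

```text
[ 0.43741242 -0.03221087  0.06759735]
(array([ 1.282,  0.02 , -0.786]), array([0., 0., 0.]))
```

Run:
```python
from h import *
for i in range(4):
    o,p,r=tool();print(o['time_s'],p,o['qpos'].round(3),o['joint_vel'].round(3)); optics.camera('side')
```

```text
13.8833 [ 0.43741242 -0.03221087  0.06759735] [-0.252  0.094  2.321  0.699  0.259 -2.554] [ 0.002 -0.009  0.     0.004 -0.004 -0.001]
13.9333 [ 0.43748587 -0.03220781  0.06775112] [-0.252  0.093  2.321  0.699  0.258 -2.554] [ 0.002 -0.004  0.    -0.001 -0.005  0.001]
13.9833 [ 0.43749691 -0.03216837  0.06777621] [-0.252  0.093  2.321  0.699  0.258 -2.554] [ 0.003  0.     0.001  0.001 -0.005  0.001]
14.0333 [ 0.43744739 -0.03208865  0.06770899] [-0.252  0.093  2.321  0.699  0.258 -2.554] [ 0.003  0.001  0.001  0.001 -0.001 -0.   ]
```

Run:
```python
from h import *
o,p,r=tool()
print(delta(p+[.0,0,.03]),delta(bw(-.205,0,.115),down(BYAW+np.pi/2)))
```

```text
(array([-1.023, -0.016,  0.628]), array([0., 0., 0.])) (array([-1.636, -0.462,  0.945]), array([-0.129,  6.308,  0.2  ]))
```

arm_command([
  {"translation": [-0.5,-0.1,0.3],"turn": [0,0.8,0]},
  {"translation": [-0.9,-0.2,0.5],"turn": [0,1.8,0]},
  {"translation": [-1.3,-0.3,0.7],"turn": [0,2.8,0]},
  {"translation": [-1.6,-0.4,0.9],"turn": [-0.1,3.8,0.1]},
  {"translation": [-1.64,-0.46,0.95],"turn": [-0.13,4.8,0.2]},
  {"translation": [-1.64,-0.46,0.95],"turn": [-0.13,5.6,0.2]},
  {"translation": [-1.64,-0.46,0.95],"turn": [-0.13,6.3,0.2]},
  {"translation": [-1.64,-0.46,0.95],"turn": [-0.13,6.3,0.2]},
  {"translation": [-1.64,-0.46,0.95],"turn": [-0.13,6.3,0.2]},
  {"translation": [-1.64,-0.46,0.95],"turn": [-0.13,6.3,0.2]},
])

```text
time_s: 14.92
ee_pos: [0.4367, -0.0426, 0.1145]
eef_rot: [0.278, 1.569, 0.383]
force: [-0.3, 0.3, -2.0]
grip_width: 0.0278
```

Run:
```python
from h import *
o,p,r=tool();print(p,o['qpos'].round(3),o['grip_width'],r.round(3)); print(delta(bw(-.205,0,.115),down(BYAW+np.pi/2)))
```

```text
[ 0.43672724 -0.04263541  0.11451071] [-1.810e-01  1.880e-01  1.942e+00  1.000e-03  1.011e+00 -1.858e+00] 0.027784123189284693 [[ 0.001 -0.105  0.994]
 [ 0.001  0.994  0.105]
 [-1.     0.     0.001]]
(array([-0.02 , -0.016,  0.015]), array([ 0.005,  0.016, -0.005]))
```

arm_command([
  {"translation": [0.3,0,0],"turn": [0,0,0]},
  {"translation": [0.7,0,0],"turn": [0,0,0]},
  {"translation": [0.8,0,0],"turn": [0,0,0]},
  {"translation": [0.8,0,0],"turn": [0,0,0]},
])

```text
time_s: 15.25
ee_pos: [0.4363, -0.0426, 0.0935]
eef_rot: [2.717, 1.569, 2.822]
force: [0.1, -0.4, -2.8]
grip_width: 0.0278
```

arm_command([
  {"translation": [0.2,0,0],"turn": [0,0,0]},
  {"translation": [0.4,0,0],"turn": [0,0,0]},
  {"translation": [0.6,0,0],"turn": [0,0,0]},
  {"translation": [0.8,0,0],"turn": [0,0,0]},
  {"translation": [1.0,0,0],"turn": [0,0,0]},
  {"translation": [1.2,0,0],"turn": [0,0,0]},
  {"translation": [1.4,0,0],"turn": [0,0,0]},
  {"translation": [1.6,0,0],"turn": [0,0,0]},
  {"translation": [1.8,0,0],"turn": [0,0,0]},
  {"translation": [2,0,0],"turn": [0,0,0]},
], force=6)

```text
time_s: 16.08
ee_pos: [0.4371, -0.0426, 0.0441]
eef_rot: [2.127, 1.571, 2.232]
force: [-0.7, -0.5, 0.1]
grip_width: 0.0277
```

Run:
```python
from h import *
o,p,r=tool();print(p,o['force'],o['qpos'].round(3),o['grip_width'])
C2,_=shot('side','d9')
im=cv2.imread('pics/d9.png')[200:360,200:380]; cv2.imwrite('pics/d9z.png',cv2.resize(im,None,fx=4,fy=4,interpolation=cv2.INTER_CUBIC))
```

```text
[ 0.43705791 -0.04262565  0.04413891] [-0.71778661 -0.52186302  0.12714971] [-0.181  0.315  1.986  0.     0.841 -1.857] 0.027672491951817972
```

View pics/d9z.png

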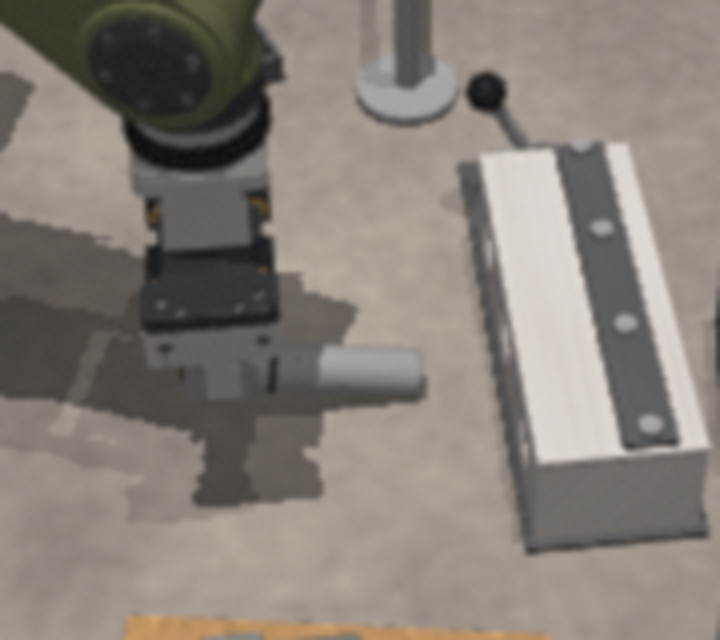

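arm_command([
  {"translation": [0.2,0,0],"turn": [0,0,0]},
  {"translation": [0.4,0,0],"turn": [0,0,0]},
  {"translation": [0.4,0,0],"turn": [0,0,0]},
  {"translation": [0.4,0,0],"turn": [0,0,0]},
])

```text
time_s: 16.47
ee_pos: [0.437, -0.0426, 0.0344]
eef_rot: [2.614, 1.57, 2.719]
force: [0.5, 0.1, -2.4]
grip_width: 0.0277
```

arm_command([
  {"translation": [0,0,0],"turn": [0,0,0]},
  {"translation": [0,0,0],"turn": [0,0,0]},
  {"translation": [0,0,0],"turn": [0,0,0]},
  {"translation": [0,0,0],"turn": [0,0,0]},
  {"translation": [-1,0,0],"turn": [0,0,0]},
  {"translation": [-2.5,0,0],"turn": [0,0,0]},
  {"translation": [-4,0,0],"turn": [0,0,0]},
  {"translation": [-4,0,0],"turn": [0,0,0]},
  {"translation": [-4,0,0],"turn": [0,0,0]},
  {"translation": [-4,0,0],"turn": [0,0,0]},
], gripper=50, force=60)

```text
time_s: 17.3
ee_pos: [0.4368, -0.0426, 0.1343]
eef_rot: [2.484, 1.57, 2.589]
force: [-0.7, 0.5, -1.1]
grip_width: 0.0501
```

Run:
```python
from h import *
o,p,r=tool();print(p,o['force'],o['qpos'].round(3),o['grip_width'])
C,_=shot('wrist','w10'); np.savez('c10.npz',K=C[0],o=C[1],r=C[2])
im=cv2.imread('pics/w10.png')[150:350,220:420]; cv2.imwrite('pics/w10z.png',cv2.resize(im,None,fx=3,fy=3,interpolation=cv2.INTER_CUBIC))
```

```text
[ 0.43679429 -0.04260653  0.13430717] [-0.67060728  0.54468618 -1.11723296] [-0.181  0.158  1.923  0.     1.061 -1.857] 0.05012723206131873
```

View pics/w10z.png

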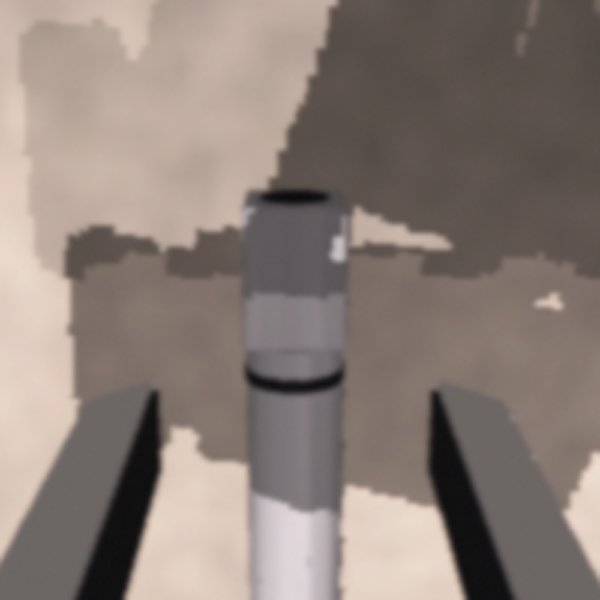

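Run:
```python
from h import *
d=np.load('c10.npz');C=(d['K'],d['o'],d['r'])
Q=lambda x,y:onz(C,(220+x/3,150+y/3),.028)[:2]
q=[Q(244,203),Q(350,203),Q(246,352),Q(345,352),Q(294,390)];print(np.round(q,4))
rr=(q[0]+q[1])/2;f=(q[2]+q[3])/2;dd=f-rr;print('ctr',(rr+f)/2,np.hypot(*dd),'yaw',np.arctan2(dd[1],dd[0]),'ring yaw',np.arctan2(*(q[4]-(rr+f)/2)[::-1]))
ring=q[4];print('ctr from ring',ring-.032*np.array([np.cos(.105),np.sin(.105)]))
o,p,r=tool();print(p); c=(rr+f)/2
print(delta([c[0],c[1],.0235],down(BYAW+np.pi/2)))
```

```text
[[ 0.413  -0.0577]
 [ 0.41   -0.0302]
 [ 0.4538 -0.0533]
 [ 0.4509 -0.0266]
 [ 0.4633 -0.0392]]
ctr [ 0.43193429 -0.0419584 ] 0.04103747572931406 yaw 0.09728005795003596 ring yaw 0.08757539189884357
ctr from ring [ 0.43151761 -0.04255469]
[ 0.43656172 -0.04258764  0.13379825]
(array([ 4.412,  0.042, -0.175]), array([ 0.004, -0.017, -0.007]))
```

arm_command([
  {"translation": [1.2,0.02,0.15],"turn": [0,0,0]},
  {"translation": [2.5,0.02,0.15],"turn": [0,0,0]},
  {"translation": [3.6,0.02,0.15],"turn": [0,0,0]},
  {"translation": [4.2,0.02,0.15],"turn": [0,0,0]},
  {"translation": [4.41,0.02,0.15],"turn": [0,0,0]},
  {"translation": [4.41,0.02,0.15],"turn": [0,0,0]},
  {"translation": [4.41,0.02,0.15],"turn": [0,0,0]},
])

```text
time_s: 17.93
ee_pos: [0.4408, -0.0418, 0.0246]
eef_rot: [2.602, 1.57, 2.708]
force: [0.6, 0.8, -0.1]
grip_width: 0.0494
```

arm_command([
  {"translation": [0,0,0],"turn": [0,0,0]},
  {"translation": [0,0,0],"turn": [0,0,0]},
  {"translation": [0,0,0],"turn": [0,0,0]},
  {"translation": [0,0,0],"turn": [0,0,0]},
  {"translation": [0,0,0],"turn": [0,0,0]},
  {"translation": [0,0,0],"turn": [0,0,0]},
], gripper=20, force=60)

```text
time_s: 18.43
ee_pos: [0.441, -0.0418, 0.025]
eef_rot: [-0.016, 1.57, 0.09]
force: [-0.6, 1.0, 6.9]
grip_width: 0.0272
```

Run:
```python
from h import *
o,p,r=tool();print(p,o['force'],o['grip_width'])
# keep lateral: aim y such that in block frame y=0
print(delta(bw(-.175,0,.0495),down(BYAW+np.pi/2)))
c,s=np.cos(BYAW),np.sin(BYAW);d=p[:2]-[BX,BY];print('block',c*d[0]+s*d[1],-s*d[0]+c*d[1])
```

```text
[ 0.44103023 -0.0417925   0.0249763 ] [-0.59646675  0.95769644  6.93101375] 0.02724759831614822
(array([-0.98 , -0.032,  1.041]), array([0.004, 0.008, 0.   ]))
block -0.20099525009340383 0.0007775254544750698
```

arm_command([
  {"translation": [-0.3,0,0],"turn": [0,0,0]},
  {"translation": [-0.7,0,0],"turn": [0,0,0]},
  {"translation": [-1.04,-0.03,0],"turn": [0,0,0]},
  {"translation": [-1.04,-0.03,0],"turn": [0,0,0]},
  {"translation": [-1.04,-0.03,0],"turn": [0,0,0]},
  {"translation": [-1.04,-0.03,0],"turn": [0,0,0]},
])

```text
time_s: 18.93
ee_pos: [0.4407, -0.0425, 0.0504]
eef_rot: [2.077, 1.571, 2.183]
force: [0.7, 0.6, -1.7]
grip_width: 0.0276
```

Run:
```python
from h import *
o,p,r=tool();print(p,o['force'],o['grip_width'])
c,s=np.cos(BYAW),np.sin(BYAW);d=p[:2]-[BX,BY];print('block',c*d[0]+s*d[1],-s*d[0]+c*d[1])
C,_=shot('wrist','w11')
im=cv2.imread('pics/w11.png')[150:350,220:420]; cv2.imwrite('pics/w11z.png',cv2.resize(im,None,fx=3,fy=3,interpolation=cv2.INTER_CUBIC))
for nm,X in (('rear',-.028),('front',.012),('ring',.024)): print(nm,(proj(C,p+r[:,2]*X+[0,0,.014-.011])[0]-[220,150])*3)
C2,_=shot('side','d11')
im=cv2.imread('pics/d11.png')[200:360,200:380]; cv2.imwrite('pics/d11z.png',cv2.resize(im,None,fx=4,fy=4,interpolation=cv2.INTER_CUBIC))
```

```text
[ 0.44070303 -0.04249745  0.05039442] [ 0.67601004  0.60880959 -1.74347199] 0.027554455012121164
block -0.2013945289924205 0.00011074690070382587
rear [290.78798439 319.34691442]
front [290.74161309 545.65759249]
ring [290.72878875 608.24556295]
```

View pics/w11z.png

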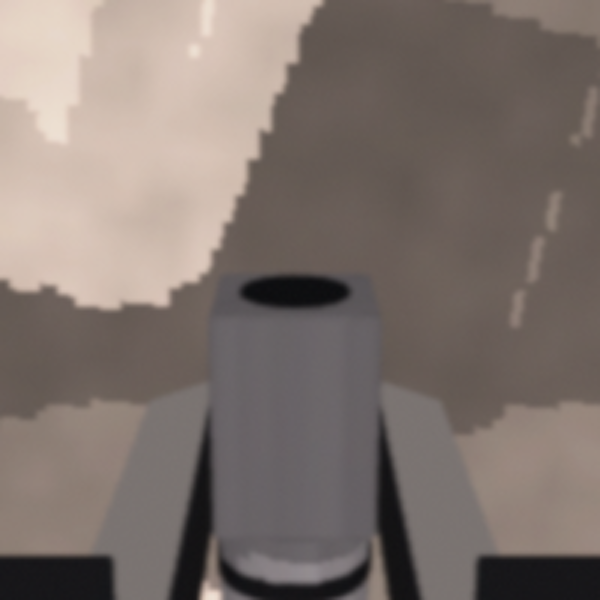

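View pics/d11z.png

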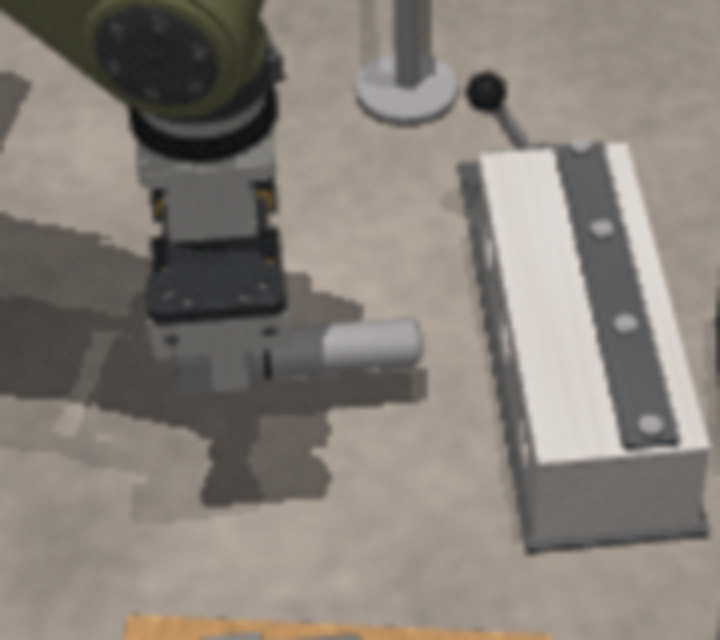

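arm_command([
  {"translation": [0,-0.03,0.5],"turn": [0,0,0]},
  {"translation": [0,-0.03,1.2],"turn": [0,0,0]},
  {"translation": [0,-0.03,1.8],"turn": [0,0,0]},
  {"translation": [0,-0.03,2.1],"turn": [0,0,0]},
  {"translation": [0,-0.03,2.3],"turn": [0,0,0]},
  {"translation": [0,-0.03,2.5],"turn": [0,0,0]},
  {"translation": [0,-0.03,2.65],"turn": [0,0,0]},
  {"translation": [0,-0.03,2.8],"turn": [0,0,0]},
  {"translation": [0,-0.03,2.8],"turn": [0,0,0]},
  {"translation": [0,-0.03,2.8],"turn": [0,0,0]},
])

```text
time_s: 19.87
ee_pos: [0.5103, -0.0359, 0.0504]
eef_rot: [2.486, 1.57, 2.592]
force: [0.3, -0.0, -2.3]
grip_width: 0.0274
```

Run:
```python
from h import *
o,p,r=tool();print(p,o['force'],o['moment'],o['grip_width'])
c,s=np.cos(BYAW),np.sin(BYAW);d=p[:2]-[BX,BY];print('block',c*d[0]+s*d[1],-s*d[0]+c*d[1])
C2,_=shot('side','d12'); shot('scene','s12')
im=cv2.imread('pics/d12.png')[200:360,200:380]; cv2.imwrite('pics/d12z.png',cv2.resize(im,None,fx=4,fy=4,interpolation=cv2.INTER_CUBIC))
```

```text
[ 0.51034554 -0.03588848  0.05037832] [ 0.257828   -0.03671049 -2.25595833] [ 0.06383119 -0.02499514  0.0302566 ] 0.027446634788541778
block -0.13144290587124702 -0.0006157166814253837
```

View pics/d12z.png

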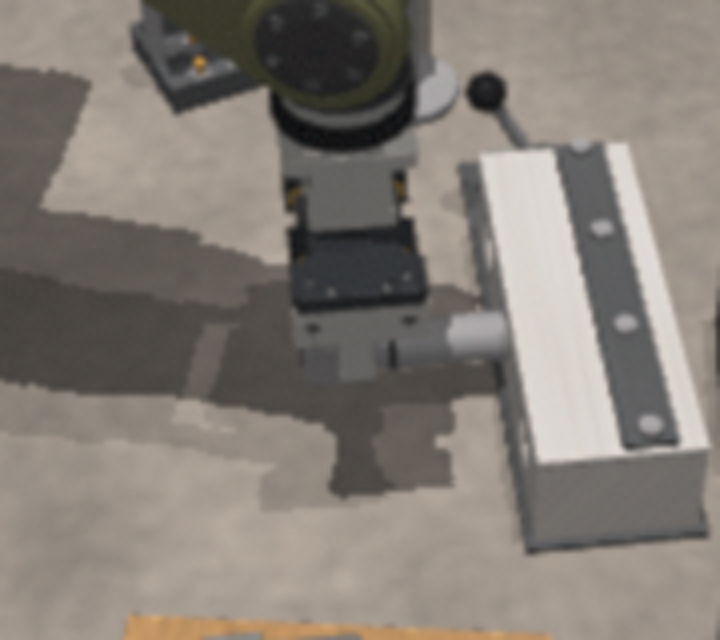

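arm_command([
  {"translation": [0,0,0.25],"turn": [0,0,0]},
  {"translation": [0,0,0.5],"turn": [0,0,0]},
  {"translation": [0,0,0.75],"turn": [0,0,0]},
  {"translation": [0,0,1],"turn": [0,0,0]},
  {"translation": [0,0,1.25],"turn": [0,0,0]},
  {"translation": [0,0,1.5],"turn": [0,0,0]},
  {"translation": [0,0,1.75],"turn": [0,0,0]},
  {"translation": [0,0,2],"turn": [0,0,0]},
  {"translation": [0,0,2.2],"turn": [0,0,0]},
  {"translation": [0,0,2.4],"turn": [0,0,0]},
  {"translation": [0,0,2.4],"turn": [0,0,0]},
  {"translation": [0,0,2.4],"turn": [0,0,0]},
])

```text
time_s: 20.97
ee_pos: [0.5702, -0.0295, 0.0503]
eef_rot: [2.518, 1.57, 2.624]
force: [0.1, -0.3, -2.4]
grip_width: 0.0274
```

Run:
```python
from h import *
o,p,r=tool();print(p,o['force'],o['moment'],o['grip_width'])
c,s=np.cos(BYAW),np.sin(BYAW);d=p[:2]-[BX,BY];print('block',c*d[0]+s*d[1],-s*d[0]+c*d[1])
C2,_=shot('side','d13'); 
im=cv2.imread('pics/d13.png')[240:320,280:380]; cv2.imwrite('pics/d13z.png',cv2.resize(im,None,fx=7,fy=7,interpolation=cv2.INTER_CUBIC))
C,_=shot('wrist','w13')
im=cv2.imread('pics/w13.png')[230:400,230:400]; cv2.imwrite('pics/w13z.png',cv2.resize(im,None,fx=3.5,fy=3.5,interpolation=cv2.INTER_CUBIC))
for z in(.07,.0): print(((proj(C,[bw(-.045,y,z) for y in(-.1,0,.1)])-[230,230])*3.5).round(0).tolist(),proj(C2,[bw(-.045,y,z) for y in(-.1,0,.1)]))
```

```text
[ 0.57019335 -0.02953007  0.05026943] [ 0.12927373 -0.29522955 -2.36335177] [ 0.08560727  0.04641115 -0.02088703] 0.027369135469586893
block -0.07125829315798321 -0.0005648042438010205
[[-436.0, 516.0], [308.0, 517.0], [1052.0, 518.0]] [[332.41989274 308.78793714]
 [325.73960108 274.52243955]
 [319.8847201  244.49075527]]
[[-218.0, 281.0], [308.0, 282.0], [834.0, 282.0]] [[331.47034186 329.73931462]
 [325.11999507 295.53461281]
 [319.52446879 265.39558039]]
```

View pics/d13z.png

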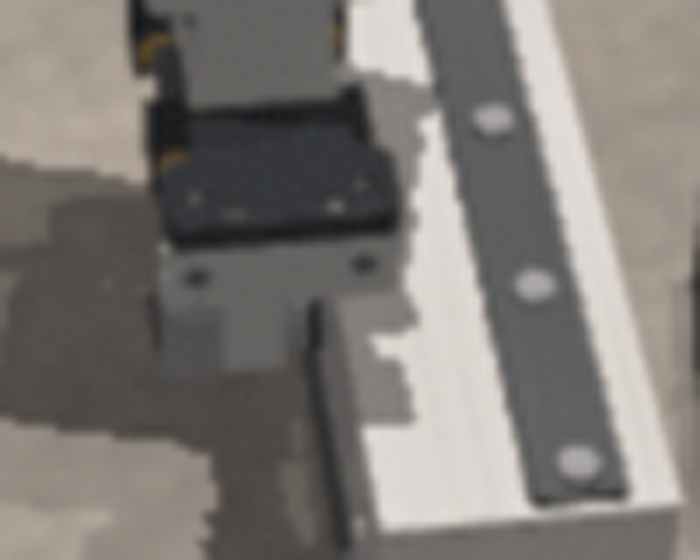

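View pics/w13z.png

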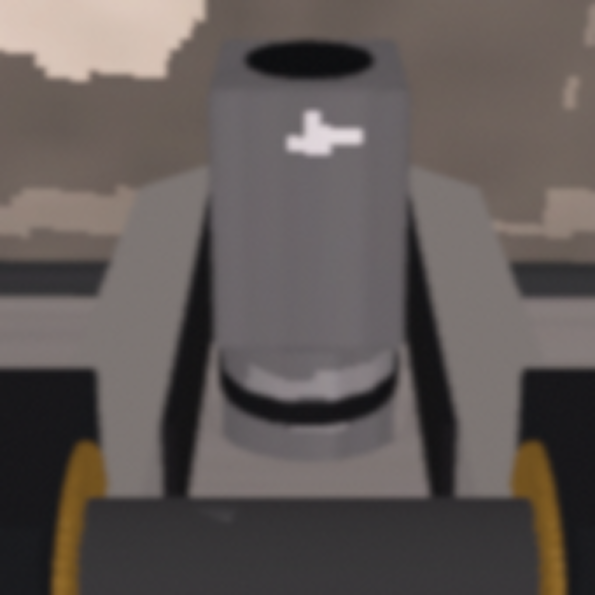

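arm_command([
  {"translation": [0,0,0.07],"turn": [0,0,0]},
  {"translation": [0,0,0.13],"turn": [0,0,0]},
  {"translation": [0,0,0.13],"turn": [0,0,0]},
  {"translation": [0,0,0.13],"turn": [0,0,0]},
])

```text
time_s: 21.4
ee_pos: [0.5734, -0.0292, 0.0504]
eef_rot: [2.104, 1.571, 2.209]
force: [-1.1, 0.8, -2.3]
grip_width: 0.0277
```

arm_command([
  {"translation": [0,0,0],"turn": [0,0,0]},
  {"translation": [0,0,0],"turn": [0,0,0]},
  {"translation": [0,0,0],"turn": [0,0,0]},
  {"translation": [0,0,0],"turn": [0,0,0]},
  {"translation": [-1,0,0],"turn": [0,0,0]},
  {"translation": [-2.4,0,0],"turn": [0,0,0]},
  {"translation": [-3.8,0,-0.5],"turn": [0,0,0]},
  {"translation": [-5,0,-1],"turn": [0,0,0]},
  {"translation": [-6,0,-1],"turn": [0,0,0]},
  {"translation": [-6,0,-1],"turn": [0,0,0]},
  {"translation": [-6,0,-1],"turn": [0,0,0]},
], gripper=50)

```text
time_s: 22.32
ee_pos: [0.549, -0.0319, 0.2016]
eef_rot: [-0.174, 1.568, -0.069]
force: [0.2, -1.0, -0.3]
grip_width: 0.0499
```

Run:
```python
from h import *
o,p,r=tool();print(o['time_s'],p,o['force'],o['grip_width'])
C,_=shot('wrist','w14')
im=cv2.imread('pics/w14.png')[200:320,230:410]; cv2.imwrite('pics/w14z.png',cv2.resize(im,None,fx=4,fy=4,interpolation=cv2.INTER_CUBIC))
f=lambda P:((proj(C,bw(*P))[0]-[230,200])*4).round(0)
for P in ((-.045,-.12,.07),(-.045,0,.07),(-.045,0,.0525),(-.045,0,.0555),(-.057,0,.0525),(-.097,0,.0525)): print(P,f(P))
m=models.mark_of('sleeve_a','wrist'); print([(np.round(x['at'],1).tolist(),round(x['score'],2)) for x in m[:4]], proj(C,bw(-.045,0,.0385)))
```

```text
22.3167 [ 0.54895133 -0.0319418   0.20162854] [ 0.16040757 -1.02517263 -0.28506587] 0.04990206091020217
(-0.045, -0.12, 0.07) [-175.  363.]
(-0.045, 0, 0.07) [353. 363.]
(-0.045, 0, 0.0525) [353. 334.]
(-0.045, 0, 0.0555) [353. 339.]
(-0.057, 0, 0.0525) [353. 287.]
(-0.097, 0, 0.0525) [353. 123.]
[([316.9, 274.8], 0.67)] [[318.19778443 278.21702607]]
```

View pics/w14z.png

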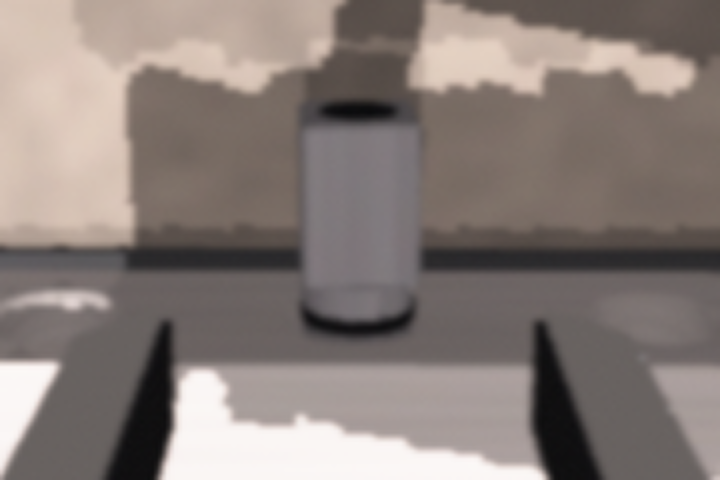

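Run:
```python
from h import *
print(delta([.448,-.43,.2],down(.157+np.pi/2)))
```

```text
(array([ -0.026, -15.417,  -5.664]), array([-0.591, -0.017, -0.007]))
```

arm_command([
  {"translation": [0,-1,-1],"turn": [0,0,0]},
  {"translation": [0,-2.3,-2],"turn": [-0.1,0,0]},
  {"translation": [0,-3.7,-3],"turn": [-0.2,0,0]},
  {"translation": [0,-5.2,-3.5],"turn": [-0.3,0,0]},
  {"translation": [0,-6.7,-4],"turn": [-0.4,0,0]},
  {"translation": [0,-8.2,-4.4],"turn": [-0.5,0,0]},
  {"translation": [0,-9.7,-4.8],"turn": [-0.6,0,0]},
  {"translation": [0,-11.2,-5.1],"turn": [-0.6,0,0]},
  {"translation": [0,-12.7,-5.4],"turn": [-0.6,0,0]},
  {"translation": [0,-14.2,-5.66],"turn": [-0.6,0,0]},
  {"translation": [0,-15.4,-5.66],"turn": [-0.6,0,0]},
  {"translation": [0,-15.4,-5.66],"turn": [-0.6,0,0]},
])

```text
time_s: 23.42
ee_pos: [0.4471, -0.4337, 0.1976]
eef_rot: [2.323, 1.568, 2.475]
force: [-0.8, -0.5, -0.7]
grip_width: 0.0499
```

arm_command([
  {"translation": [0,0,0],"turn": [0,0,0]},
  {"translation": [0,0,0],"turn": [0,0,0]},
])

```text
time_s: 23.58
ee_pos: [0.4482, -0.4289, 0.1989]
eef_rot: [2.104, 1.568, 2.262]
force: [-0.3, 0.5, -0.5]
grip_width: 0.0499
```

Run:
```python
from h import *
o,p,r=tool();print(o['time_s'],p,o['qpos'].round(2))
C,_=shot('wrist','w15'); np.savez('c15.npz',K=C[0],o=C[1],r=C[2])
im=cv2.imread('pics/w15.png')[160:330,240:410]; cv2.imwrite('pics/w15z.png',cv2.resize(im,None,fx=3.5,fy=3.5,interpolation=cv2.INTER_CUBIC))
```

```text
23.5833 [ 0.44820718 -0.42890847  0.19888182] [-0.82  0.48  1.33  0.    1.33 -2.55]
```

View pics/w15z.png

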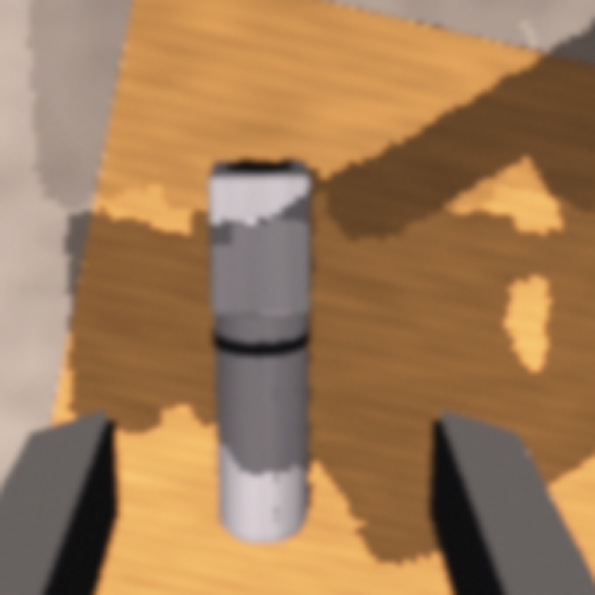

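View pics/w15.png

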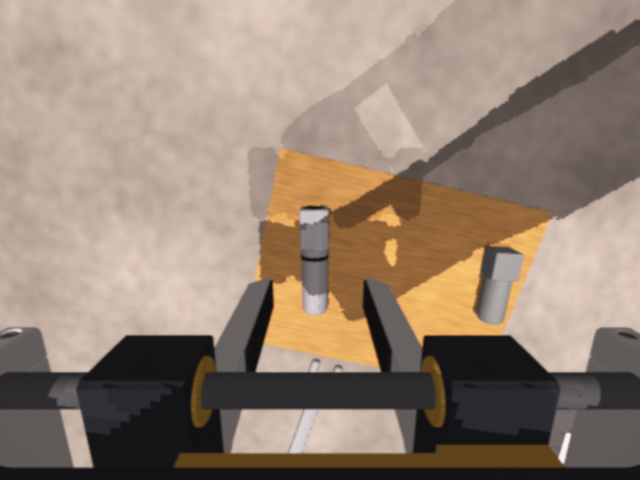

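Run:
```python
from h import *
d=np.load('c15.npz');C=(d['K'],d['o'],d['r'])
Q=lambda x,y:onz(C,(240+x/3.5,160+y/3.5),.031)[:2]
q=[Q(210,179),Q(310,178),Q(212,316),Q(308,315),Q(262,354)];print(np.round(q,4))
rr=(q[0]+q[1])/2;f=(q[2]+q[3])/2;dd=f-rr;c=(rr+f)/2;print('ctr',c,np.hypot(*dd),'yaw',np.arctan2(dd[1],dd[0]),'ring yaw',np.arctan2(*(q[4]-(rr+f)/2)[::-1]),np.hypot(*(q[4]-c)))
g=q[4]-.024*np.array([np.cos(.157),np.sin(.157)]); g2=c+.008*np.array([np.cos(.157),np.sin(.157)]);print(g,g2)
g=(g+g2)/2
o,p,r=tool();print(p,o['qpos'])
print(delta([g[0],g[1],.0265],down(.11+np.pi/2)))
```

```text
[[ 0.4313 -0.4481]
 [ 0.4267 -0.4212]
 [ 0.4699 -0.4419]
 [ 0.4653 -0.4152]
 [ 0.4788 -0.4262]]
ctr [ 0.4483195  -0.43161746] 0.039055913149261386 yaw 0.1563665829071932 ring yaw 0.17477504138680117 0.030953388038415915
[ 0.45509652 -0.42998762] [ 0.45622111 -0.43036661]
[ 0.44843176 -0.42859116  0.19946343] [-8.21871780e-01  4.77637491e-01  1.33487095e+00  1.39696246e-04
  1.33096548e+00 -2.55154521e+00]
(array([ 6.918, -0.12 ,  0.282]), array([ 0.56 , -0.011, -0.019]))
```

arm_command([
  {"translation": [0.8,-0.1,0.28],"turn": [0.56,0,0]},
  {"translation": [2.2,-0.12,0.28],"turn": [0.56,0,0]},
  {"translation": [3.6,-0.12,0.28],"turn": [0.56,0,0]},
  {"translation": [5,-0.12,0.28],"turn": [0.56,0,0]},
  {"translation": [6,-0.12,0.28],"turn": [0.56,0,0]},
  {"translation": [6.7,-0.12,0.28],"turn": [0.56,0,0]},
  {"translation": [6.92,-0.12,0.28],"turn": [0.56,0,0]},
  {"translation": [6.92,-0.12,0.28],"turn": [0.56,0,0]},
  {"translation": [6.92,-0.12,0.28],"turn": [0.56,0,0]},
])

```text
time_s: 24.38
ee_pos: [0.4563, -0.4313, 0.0285]
eef_rot: [-0.892, 1.57, -0.782]
force: [0.9, -0.4, -0.2]
grip_width: 0.0499
```

arm_command([
  {"translation": [0,0,0],"turn": [0,0,0]},
  {"translation": [0,0,0],"turn": [0,0,0]},
  {"translation": [0,0,0],"turn": [0,0,0]},
  {"translation": [0,0,0],"turn": [0,0,0]},
  {"translation": [0,0,0],"turn": [0,0,0]},
  {"translation": [0,0,0],"turn": [0,0,0]},
], gripper=20, force=60)

```text
time_s: 24.88
ee_pos: [0.4559, -0.4317, 0.0282]
eef_rot: [-0.848, 1.57, -0.739]
force: [-1.1, 1.9, 7.0]
grip_width: 0.0275
```

Run:
```python
from h import *
o,p,r=tool();print(p,o['qpos'].round(3),o['force'],o['grip_width'],r.round(3))
P2=bw(-.19,-.075,p[2]+.023+.04);print(delta(P2,down(BYAW+np.pi/2)))
```

```text
[ 0.4559408  -0.43171329  0.02817472] [-0.816  0.683  1.442  0.     1.015 -2.496] [-1.12076192  1.90098924  6.99208534] 0.027536286982498746 [[ 0.001 -0.109  0.994]
 [-0.001  0.994  0.109]
 [-1.    -0.001  0.001]]
(array([-2.527, 12.535,  1.529]), array([0.043, 0.006, 0.007]))
```

arm_command([
  {"translation": [-0.8,0,0],"turn": [0,0,0]},
  {"translation": [-1.8,0,0],"turn": [0,0,0]},
  {"translation": [-2.5,0.6,0.1],"turn": [0,0,0]},
  {"translation": [-2.5,1.8,0.3],"turn": [0,0,0]},
  {"translation": [-2.5,3.3,0.5],"turn": [0,0,0]},
  {"translation": [-2.5,4.8,0.7],"turn": [0,0,0]},
  {"translation": [-2.5,6.3,0.9],"turn": [0,0,0]},
  {"translation": [-2.5,7.8,1.1],"turn": [0,0,0]},
  {"translation": [-2.5,9.3,1.3],"turn": [0,0,0]},
  {"translation": [-2.5,10.8,1.5],"turn": [0,0,0]},
  {"translation": [-2.5,12,1.53],"turn": [0.04,0,0]},
  {"translation": [-2.5,12.53,1.53],"turn": [0.04,0,0]},
])

```text
time_s: 25.88
ee_pos: [0.4591, -0.1128, 0.0898]
eef_rot: [2.293, 1.57, 2.4]
force: [0.3, -0.8, -1.5]
grip_width: 0.0277
```

arm_command([
  {"translation": [0.8,0,0],"turn": [0,0,0]},
  {"translation": [1.58,0,0],"turn": [0,0,0]},
  {"translation": [1.58,0,0],"turn": [0,0,0]},
  {"translation": [1.58,0,0],"turn": [0,0,0]},
  {"translation": [1.58,0,0],"turn": [0,0,0]},
])

```text
time_s: 26.3
ee_pos: [0.46, -0.1162, 0.0512]
eef_rot: [-0.094, 1.57, 0.011]
force: [0.6, 0.5, -2.0]
grip_width: 0.0276
```

```bash
cat > chk.py <<'E'
from h import *
import sys
n=sys.argv[1]; off=float(sys.argv[2]); 
o,p,r=tool();print(o['time_s'],p,o['force'],o['grip_width'])
c,s=np.cos(BYAW),np.sin(BYAW);d=p[:2]-[BX,BY];print('block',c*d[0]+s*d[1],-s*d[0]+c*d[1], delta(p,down(BYAW+np.pi/2))[1])
C,_=shot('wrist','w'+n)
im=cv2.imread(f'pics/w{n}.png')[200:400,220:420]; cv2.imwrite(f'pics/w{n}z.png',cv2.resize(im,None,fx=3,fy=3,interpolation=cv2.INTER_CUBIC))
for nm,X in (('rear',-.028),('front',.012),('ring',.024)): print(nm,((proj(C,p+r[:,2]*X+[0,0,.014-off])[0]-[220,200])*3).round(1))
C2,_=shot('side','d'+n)
im=cv2.imread(f'pics/d{n}.png')[200:360,200:380]; cv2.imwrite(f'pics/d{n}z.png',cv2.resize(im,None,fx=4,fy=4,interpolation=cv2.INTER_CUBIC))
E
python3 chk.py 16 .0112
```

```text
26.3 [ 0.46001829 -0.11620946  0.05121201] [ 0.56537932  0.4625144  -1.97568478] 0.02764805680377667
block -0.1899111988785708 -0.07521967377799302 [0.001 0.005 0.   ]
rear [290.7 169. ]
front [290.7 395.1]
ring [290.7 457.7]
```

View pics/w16z.png

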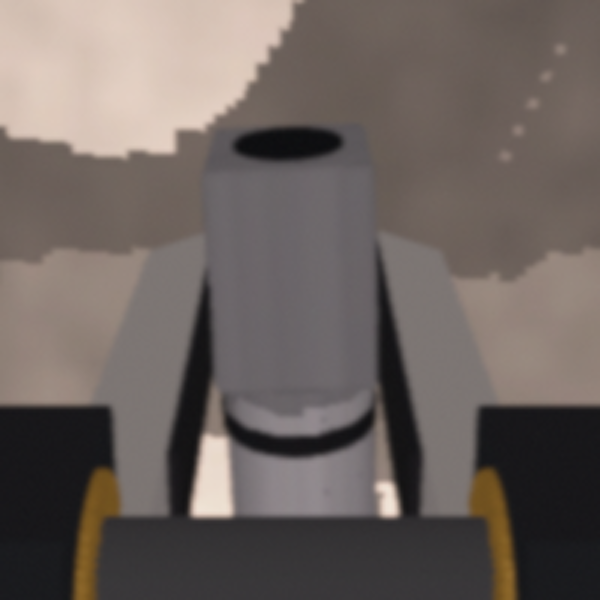

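View pics/d16z.png

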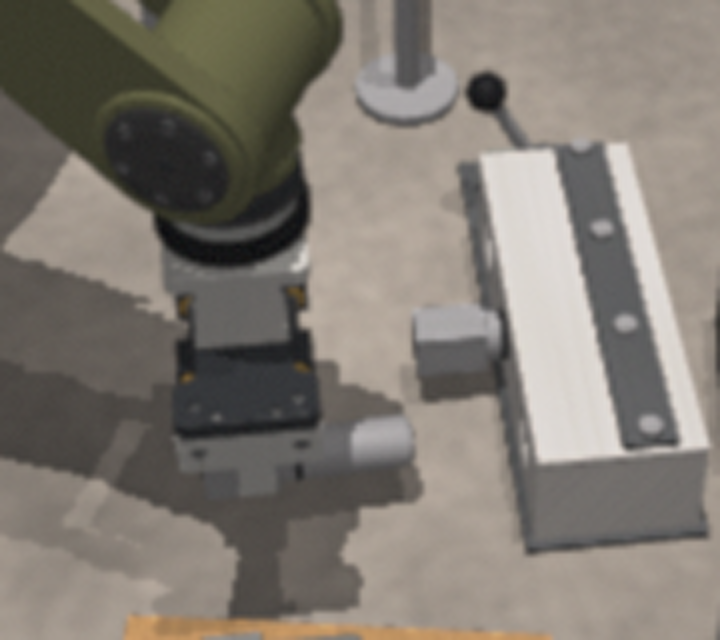

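arm_command([
  {"translation": [0,-0.02,0.4],"turn": [0.31,0,0]},
  {"translation": [0,-0.02,1],"turn": [0.31,0,0]},
  {"translation": [0,-0.02,1.5],"turn": [0.31,0,0]},
  {"translation": [0,-0.02,1.9],"turn": [0.31,0,0]},
  {"translation": [0,-0.02,2.1],"turn": [0.31,0,0]},
  {"translation": [0,-0.02,2.25],"turn": [0.31,0,0]},
  {"translation": [0,-0.02,2.25],"turn": [0.31,0,0]},
  {"translation": [0,-0.02,2.25],"turn": [0.31,0,0]},
])

```text
time_s: 27.07
ee_pos: [0.5154, -0.1106, 0.0505]
eef_rot: [2.46, 1.571, 2.538]
force: [-0.3, 0.2, -1.7]
grip_width: 0.0273
```

```bash
python3 chk.py 17 .0112
python3 - <<'E'
import cv2
im=cv2.imread('pics/d17.png')[270:340,240:350]; cv2.imwrite('pics/d17z.png',cv2.resize(im,None,fx=7,fy=7,interpolation=cv2.INTER_CUBIC))
E
```

```text
27.0667 [ 0.51540291 -0.11058424  0.05052472] [-0.25558042  0.19193631 -1.65139236] 0.027326530531613432
block -0.13424204353107047 -0.07543013574619394 [-0.306 -0.002 -0.002]
rear [290.5 169.1]
front [290.5 395.2]
ring [290.5 457.7]
```

View pics/w17z.png

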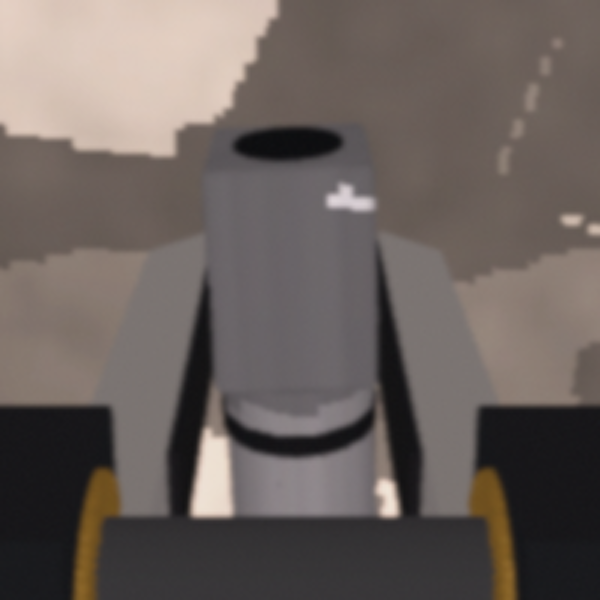

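View pics/d17z.png

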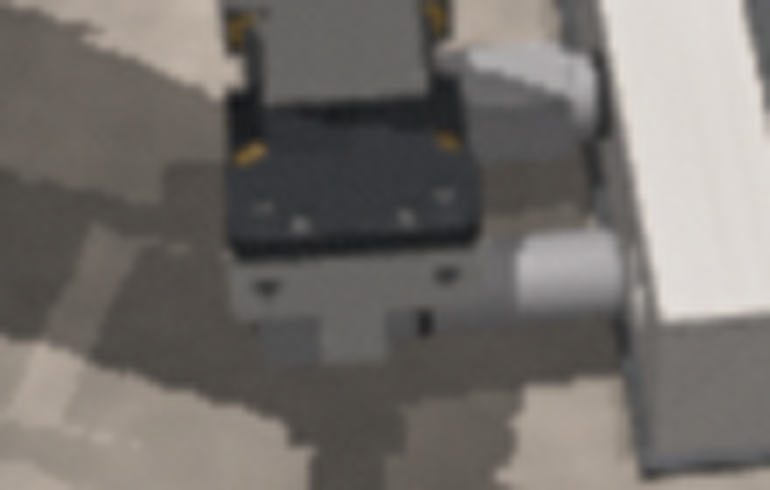

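arm_command([
  {"translation": [0,0,0.15],"turn": [0,0,0]},
  {"translation": [0,0.01,0.3],"turn": [0,0,0]},
  {"translation": [0,0.01,0.45],"turn": [0,0,0]},
  {"translation": [0,0.02,0.6],"turn": [0,0,0]},
  {"translation": [0,0.02,0.7],"turn": [0,0,0]},
  {"translation": [0,0.02,0.7],"turn": [0,0,0]},
])

```text
time_s: 27.67
ee_pos: [0.5335, -0.1085, 0.0503]
eef_rot: [2.134, 1.571, 2.212]
force: [0.0, 0.1, -1.6]
grip_width: 0.0279
```

```bash
python3 chk.py 18 .0112
python3 - <<'E'
import cv2
im=cv2.imread('pics/d18.png')[270:340,240:350]; cv2.imwrite('pics/d18z.png',cv2.resize(im,None,fx=7,fy=7,interpolation=cv2.INTER_CUBIC))
E
```

```text
27.6667 [ 0.53353358 -0.108544    0.05030994] [ 0.00327436  0.1010705  -1.63002986] 0.02793516789076264
block -0.11599738795368826 -0.07530135739951486 [-0.302 -0.001 -0.002]
rear [290.7 168.8]
front [290.7 394.9]
ring [290.7 457.4]
```

View pics/d18z.png

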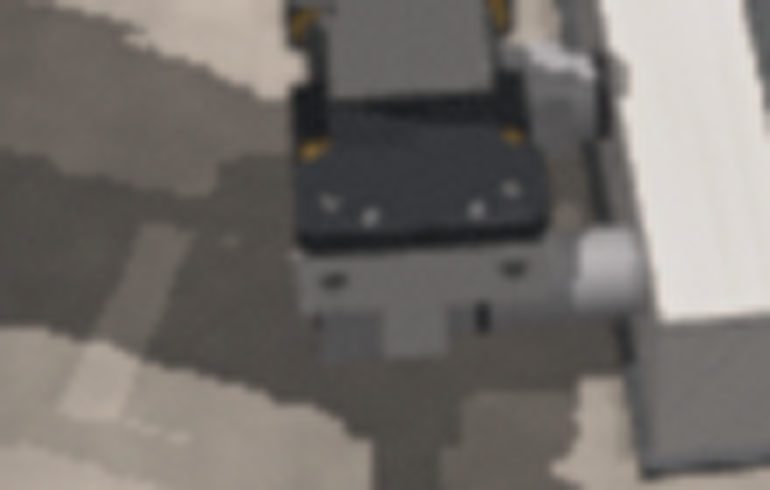

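arm_command([
  {"translation": [0,0.01,0.2],"turn": [0,0,0]},
  {"translation": [0,0.01,0.4],"turn": [0,0,0]},
  {"translation": [0,0.02,0.6],"turn": [0,0,0]},
  {"translation": [0,0.02,0.8],"turn": [0,0,0]},
  {"translation": [0,0.03,1],"turn": [0,0,0]},
  {"translation": [0,0.03,1.2],"turn": [0,0,0]},
  {"translation": [0,0.04,1.4],"turn": [0,0,0]},
  {"translation": [0,0.04,1.6],"turn": [0,0,0]},
  {"translation": [0,0.05,1.78],"turn": [0,0,0]},
  {"translation": [0,0.05,1.88],"turn": [0,0,0]},
  {"translation": [0,0.05,1.88],"turn": [0,0,0]},
  {"translation": [0,0.05,1.88],"turn": [0,0,0]},
])

```text
time_s: 28.77
ee_pos: [0.5798, -0.1037, 0.0503]
eef_rot: [2.524, 1.57, 2.603]
force: [0.2, 0.5, -1.0]
grip_width: 0.0278
```

```bash
python3 chk.py 19 .0112
```

```text
28.7667 [ 0.57979805 -0.10366245  0.05028308] [ 0.15634233  0.51769108 -1.00021221] 0.02779270360786761
block -0.06947609536908972 -0.07529553851594144 [-0.304 -0.004 -0.003]
rear [290.8 169.1]
front [290.7 395.2]
ring [290.7 457.7]
```

View pics/w19z.png

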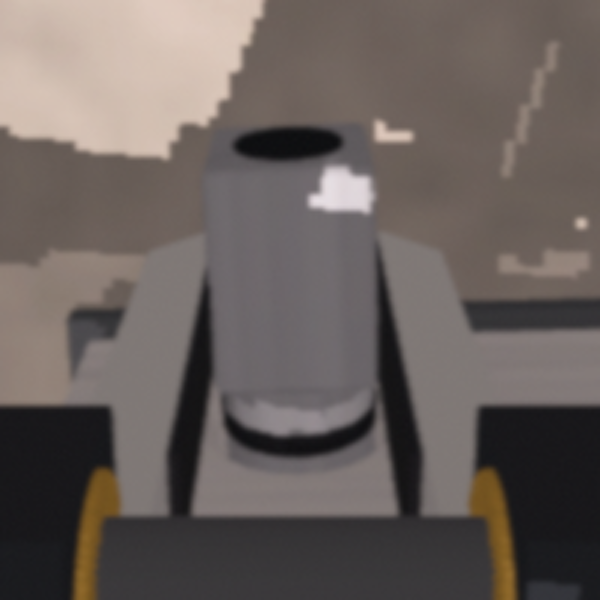

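arm_command([
  {"translation": [0,0,0],"turn": [0,0,0]},
  {"translation": [0,0,0],"turn": [0,0,0]},
  {"translation": [0,0,0],"turn": [0,0,0]},
  {"translation": [0,0,0],"turn": [0,0,0]},
  {"translation": [-1,0,0],"turn": [0,0,0]},
  {"translation": [-2.4,0,0],"turn": [0,0,0]},
  {"translation": [-3.8,0,-0.5],"turn": [0,0,0]},
  {"translation": [-5,0,-1],"turn": [0,0,0]},
  {"translation": [-6,0,-1],"turn": [0,0,0]},
  {"translation": [-6,0,-1],"turn": [0,0,0]},
  {"translation": [-6,0,-1],"turn": [0,0,0]},
], gripper=50)

```text
time_s: 29.78
ee_pos: [0.5553, -0.1058, 0.2017]
eef_rot: [-0.269, 1.568, -0.191]
force: [-0.6, 0.5, -1.2]
grip_width: 0.0499
```

Run:
```python
from h import *
o,p,r=tool();print(o['time_s'],p,o['force'],o['grip_width'])
C,_=shot('wrist','w20')
im=cv2.imread('pics/w20.png')[200:320,230:460]; cv2.imwrite('pics/w20z.png',cv2.resize(im,None,fx=3.4,fy=3.4,interpolation=cv2.INTER_CUBIC))
f=lambda P:((proj(C,bw(*P))[0]-[230,200])*3.4).round(0)
for y in(-.075,0):
  for P in ((-.045,y,.07),(-.057,y,.0525),(-.097,y,.0525),(-.057,y-.014,.0525),(-.097,y-.014,.0525)): print(P,f(P))
shot('side','d20');shot('scene','s20')
im=cv2.imread('pics/d20.png')[200:480,180:460]; cv2.imwrite('pics/d20z.png',cv2.resize(im,None,fx=2.1,fy=2.1,interpolation=cv2.INTER_CUBIC))
```

```text
29.7833 [ 0.55532144 -0.10580255  0.20166047] [-0.57442835  0.48866656 -1.21889269] 0.049925820652652525
(-0.045, -0.075, 0.07) [302. 314.]
(-0.057, -0.075, 0.0525) [300. 249.]
(-0.097, -0.075, 0.0525) [297. 109.]
(-0.057, -0.089, 0.0525) [250. 250.]
(-0.097, -0.089, 0.0525) [245. 111.]
(-0.045, 0, 0.07) [582. 307.]
(-0.057, 0, 0.0525) [570. 242.]
(-0.097, 0, 0.0525) [575. 102.]
(-0.057, -0.014, 0.0525) [519. 243.]
(-0.097, -0.014, 0.0525) [523. 104.]
```

View pics/w20z.png

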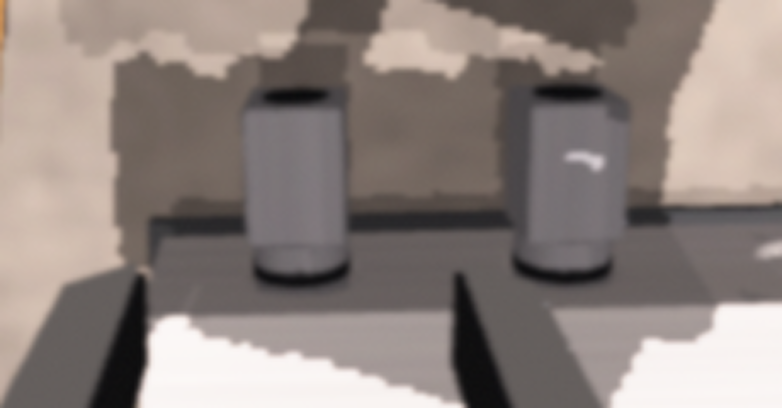

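View pics/d20z.png

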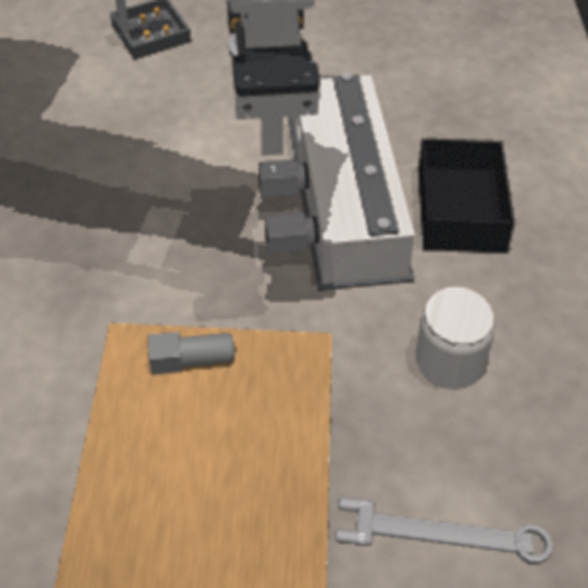

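View pics/s20.png

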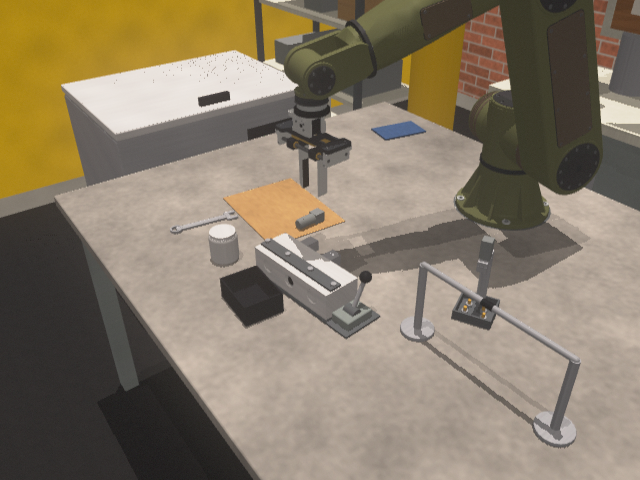

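Run:
```python
from h import *
o,p,r=tool();print(p)
print(delta(bw(-.075,.15,.2),down(BYAW+np.pi/2)),delta(bw(-.075,.15,.099)),delta(bw(.015,.15,.099)))
```

```text
[ 0.55457113 -0.10555738  0.19896624]
(array([-0.034,  8.999,  0.551]), array([-0.305, -0.025, -0.011])) (array([4.006, 8.996, 0.56 ]), array([0., 0., 0.])) (array([3.998, 9.091, 4.159]), array([0., 0., 0.]))
```

arm_command([
  {"translation": [0,1.2,0],"turn": [-0.3,0,0]},
  {"translation": [0,2.7,0.1],"turn": [-0.3,0,0]},
  {"translation": [0,4.2,0.2],"turn": [-0.3,0,0]},
  {"translation": [0,5.7,0.3],"turn": [-0.3,0,0]},
  {"translation": [0,7.2,0.4],"turn": [-0.3,0,0]},
  {"translation": [0,8.5,0.55],"turn": [-0.3,0,0]},
  {"translation": [0,9,0.55],"turn": [-0.3,0,0]},
  {"translation": [0.5,9,0.55],"turn": [-0.3,0,0]},
  {"translation": [1.9,9,0.55],"turn": [-0.3,0,0]},
  {"translation": [3.3,9,0.55],"turn": [-0.3,0,0]},
  {"translation": [4,9,0.55],"turn": [-0.3,0,0]},
  {"translation": [4,9,0.55],"turn": [-0.3,0,0]},
], gripper=0, force=30)

```text
time_s: 30.93
ee_pos: [0.5487, 0.119, 0.0954]
eef_rot: [-3.116, 1.562, -3.012]
force: [-0.2, -0.1, -1.2]
grip_width: 0.0002
```

arm_command([
  {"translation": [0,0,0],"turn": [0,0,0]},
  {"translation": [0,0,0],"turn": [0,0,0]},
  {"translation": [0,0,0.5],"turn": [0,0,0]},
  {"translation": [0,0,1],"turn": [0,0,0]},
  {"translation": [0,0,1.5],"turn": [0,0,0]},
  {"translation": [0,0,2],"turn": [0,0,0]},
  {"translation": [0,0,2.5],"turn": [0,0,0]},
  {"translation": [0,0,3],"turn": [0,0,0]},
  {"translation": [0,0,3.4],"turn": [0,0,0]},
  {"translation": [0,0,3.6],"turn": [0,0,0]},
  {"translation": [0,0,3.6],"turn": [0,0,0]},
  {"translation": [0,0,3.6],"turn": [0,0,0]},
])

```text
time_s: 31.93
ee_pos: [0.6407, 0.129, 0.1012]
eef_rot: [0.235, 1.57, 0.339]
force: [-1.3, -0.2, -0.2]
grip_width: 0.0007
```

Run:
```python
from h import *
o,p,r=tool();print(o['time_s'],p,o['force'],o['grip_width'])
c,s=np.cos(BYAW),np.sin(BYAW);d=p[:2]-[BX,BY];print('block',c*d[0]+s*d[1],-s*d[0]+c*d[1])
C1,_=shot('scene','s21');C2,_=shot('side','d21')
im=cv2.imread('pics/s21.png')[230:350,280:420]; cv2.imwrite('pics/s21z.png',cv2.resize(im,None,fx=4,fy=4))
im=cv2.imread('pics/d21.png')[180:300,280:420]; cv2.imwrite('pics/d21z.png',cv2.resize(im,None,fx=4,fy=4))
for j in (.7,.85,1):
    t=j-.5; P=bw(80e-3*np.sin(t),.15,.022+.08*np.cos(t)); print(j,(proj(C1,P)[0]-[280,230])*4,(proj(C2,P)[0]-[280,180])*4)
```

```text
31.9333 [0.64067372 0.12904863 0.1011879 ] [-1.31055489 -0.17206473 -0.20224576] 0.000701527616726334
block 0.015454093044614672 0.14975368523093874
0.7 [268.18795449 218.81825436] [249.10580976 157.64004638]
0.85 [251.30794571 233.76033051] [267.64149595 160.37060181]
1 [235.17554978 250.98592777] [284.92869484 165.29488823]
```

View pics/s21z.png

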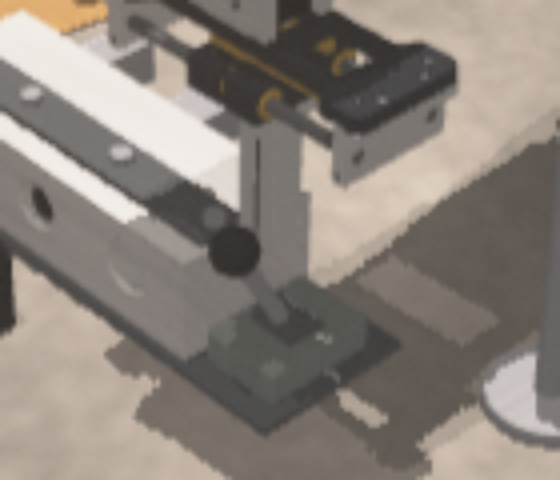

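View pics/d21z.png

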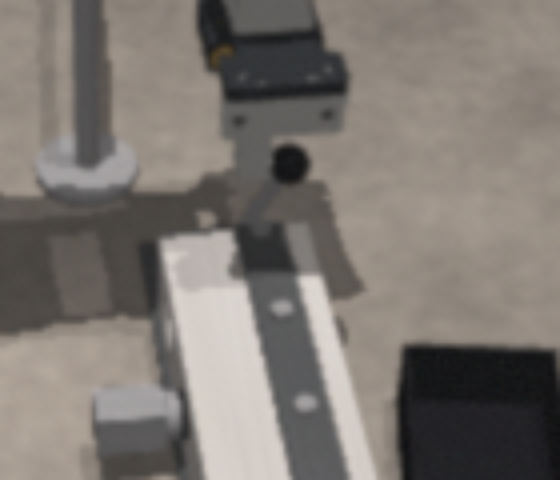

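Run:
```python
from h import *
print(delta(bw(-.01,.15,.25)),delta([.40,.262,.29],down(.53+np.pi/2)))
```

```text
(array([-5.962,  0.008, -1.003]), array([0., 0., 0.])) (array([-7.566,  6.293, -9.003]), array([-4.875e+00,  8.000e-03, -1.000e-03]))
```

arm_command([
  {"translation": [0,0,-0.8],"turn": [0,0,0]},
  {"translation": [-1.4,0,-1.5],"turn": [0,0,0]},
  {"translation": [-2.8,0,-1.8],"turn": [0,0,0]},
  {"translation": [-4.2,0,-2.2],"turn": [0,0,0]},
  {"translation": [-5.6,0,-2.6],"turn": [0,0,0]},
  {"translation": [-7,0,-3.2],"turn": [0,0,0]},
  {"translation": [-7.57,1,-4.3],"turn": [-0.8,0,0]},
  {"translation": [-7.57,2,-5.4],"turn": [-1.8,0,0]},
  {"translation": [-7.57,3,-6.5],"turn": [-2.8,0,0]},
  {"translation": [-7.57,4,-7.5],"turn": [-3.8,0,0]},
  {"translation": [-7.57,5.2,-8.4],"turn": [-4.88,0,0]},
  {"translation": [-7.57,6.3,-9],"turn": [-4.88,0,0]},
], gripper=70)

```text
time_s: 33.03
ee_pos: [0.3981, 0.263, 0.2905]
eef_rot: [0.201, 1.569, 0.738]
force: [0.5, 0.6, -0.3]
grip_width: 0.0698
```

arm_command([
  {"translation": [0,0,0],"turn": [0,0,0]},
  {"translation": [0,0,0],"turn": [0,0,0]},
  {"translation": [0,0,0],"turn": [0,0,0]},
])

```text
time_s: 33.28
ee_pos: [0.4004, 0.2619, 0.2899]
eef_rot: [0.133, 1.57, 0.664]
force: [0.4, -0.3, -0.3]
grip_width: 0.0698
```

Run:
```python
from h import *
o,p,r=tool();print(o['time_s'],p,o['qpos'].round(2),o['grip_width'])
C,_=shot('wrist','w22');np.savez('c22.npz',K=C[0],o=C[1],r=C[2])
for t in('carrier','carrier_seat','band'):
  m=models.mark_of(t,'wrist'); print(t,[(np.round(x['at'],1).tolist(),round(x['score'],2)) for x in m[:3]])
C1,_=shot('scene','s22');C2,_=shot('side','d22')
```

```text
33.2833 [0.40042114 0.2619313  0.28994657] [ 0.5   0.09  1.62  0.    1.43 -1.6 ] 0.06979088464897193
carrier [([321.3, 209.8], 0.68)]
carrier_seat [([322.0, 232.0], 0.7)]
band [([355.9, 419.1], 0.69)]
```

View pics/w22.png

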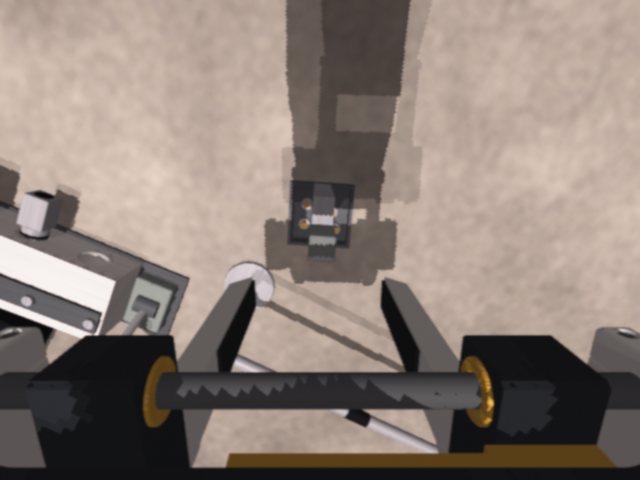

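View pics/s22.png

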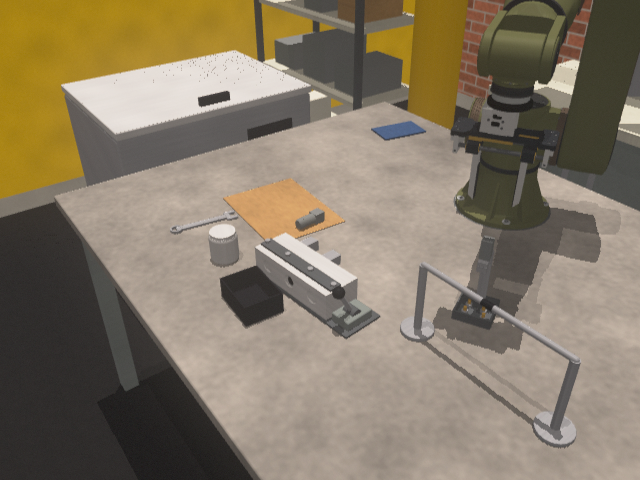

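Run:
```python
import cv2
im=cv2.imread('pics/w22.png')[165:275,265:375]; cv2.imwrite('pics/w22z.png',cv2.resize(im,None,fx=6,fy=6,interpolation=cv2.INTER_CUBIC)[:600])
im=cv2.imread('pics/w22.png')[255:460,180:450]; cv2.imwrite('pics/w22y.png',cv2.resize(im,None,fx=2.8,fy=2.8,interpolation=cv2.INTER_CUBIC))
```

```text
(no output)
```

View pics/w22z.png

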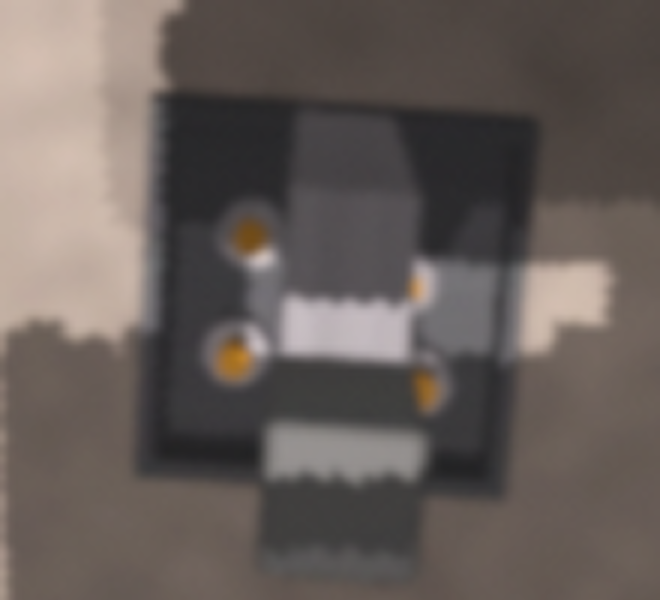

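View pics/w22y.png

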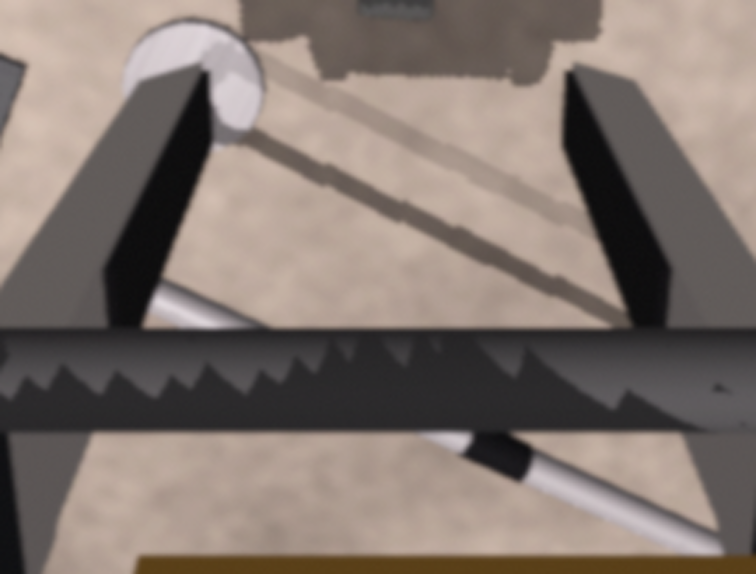

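Run:
```python
from h import *
d=np.load('c22.npz');C=(d['K'],d['o'],d['r'])
Q=lambda x,y,z:onz(C,(265+x/6,165+y/6),z)[:2]
q=[Q(264,424,.185),Q(428,431,.185),Q(418,578,.185),Q(259,571,.185)];print(np.round(q,4));g=np.mean(q,0);print('grip',g,[np.hypot(*(q[i]-q[i-1])) for i in range(4)])
for a,b in((0,3),(1,2)): v=q[b]-q[a];print('yaw',np.arctan2(v[1],v[0]))
for a,b in((0,1),(3,2)): v=q[b]-q[a];print('yaw',np.arctan2(v[1],v[0])-np.pi/2)
t=[Q(158,92,.022),Q(540,117,.022),Q(505,495,.022),Q(140,475,.022)];print('tray',np.round(t,4),np.mean(t,0))
for a,b in((0,3),(1,2)): v=t[b]-t[a];print('yaw',np.arctan2(v[1],v[0]))
for a,b in((0,1),(3,2)): v=t[b]-t[a];print('yaw',np.arctan2(v[1],v[0])-np.pi/2)
B=lambda x,y,z:onz(C,(180+x/2.8,255+y/2.8),z)[:2]
b1=B(185,302,.165);b2=B(498,455,.165);b3=B(690,537,.165);print('bar',b1,'band',b2,b3)
v=b3-b1;print('rail yaw',np.arctan2(v[1],v[0])-np.pi/2)
Cs=cal('scene');Cd=cal('side')
m=cv2.imread('pics/d22.png')[100:260,180:340];cv2.imwrite('pics/d22z.png',cv2.resize(m,None,fx=3.7,fy=3.7,interpolation=cv2.INTER_CUBIC))
```

```text
[[0.3944 0.2505]
 [0.3843 0.2696]
 [0.4024 0.279 ]
 [0.4123 0.2601]]
grip [0.39835424 0.26481199] [np.float64(0.020327178820394923), np.float64(0.021587985225144313), np.float64(0.02037599105707527), np.float64(0.021349393673837085)]
yaw 0.4915634437362485
yaw 0.4798414224722536
yaw 0.4874728628245162
yaw 0.48520633432896076
tray [[0.3826 0.2141]
 [0.3475 0.2837]
 [0.4193 0.3199]
 [0.4551 0.2503]] [0.40111308 0.26702525]
yaw 0.4633376629308626
yaw 0.46679072582060305
yaw 0.46681269922377755
yaw 0.4745833074441692
bar [0.5362592 0.2633844] band [0.53541584 0.38754646] [0.53044906 0.46706169]
rail yaw 0.028518478272058667
```

View pics/d22z.png

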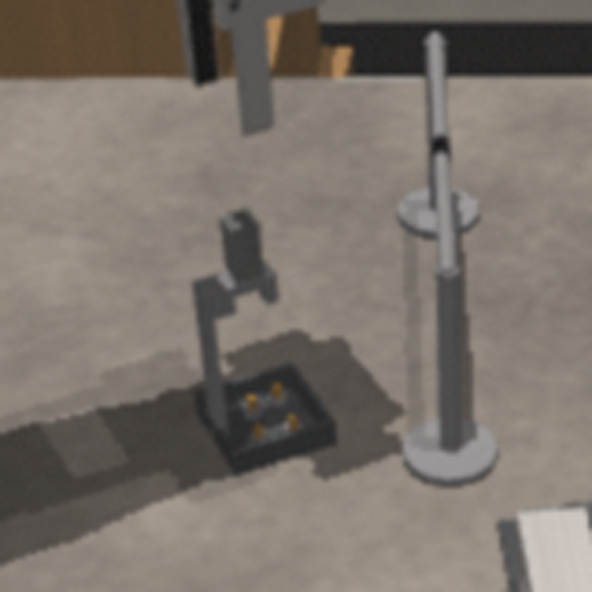

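Run:
```python
from h import *
Cd=cal('side');Cs=cal('scene')
for uv in((302.2,173),(297.3,110.3),(298.9,139.2)): print('side',onz(Cd,uv,.165))
m=cv2.imread('pics/s22.png')[285:325,465:515];cv2.imwrite('pics/s22b.png',cv2.resize(m,None,fx=12,fy=12,interpolation=cv2.INTER_CUBIC))
m=cv2.imread('pics/d22.png')[120:160,280:320];cv2.imwrite('pics/d22b.png',cv2.resize(m,None,fx=12,fy=12,interpolation=cv2.INTER_CUBIC))
print(delta([.398,.265,.167],down(.48+np.pi/2)))
```

```text
side [0.54473933 0.23323391 0.165     ]
side [0.53012491 0.56088007 0.165     ]
side [0.53571601 0.39531597 0.165     ]
(array([ 4.905,  0.168, -0.027]), array([ 0.564, -0.003, -0.003]))
```

View pics/s22b.png

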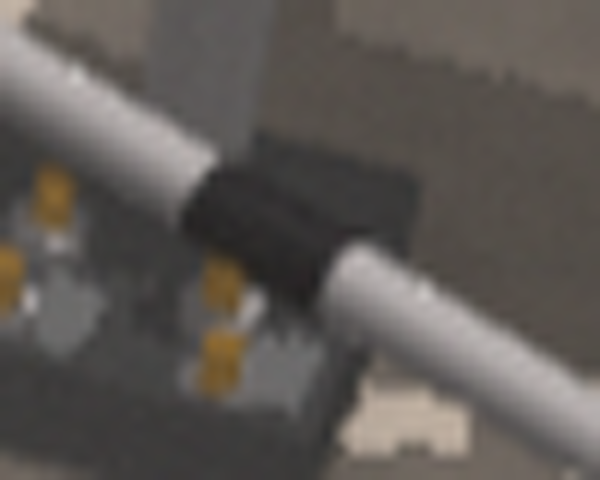

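View pics/d22b.png

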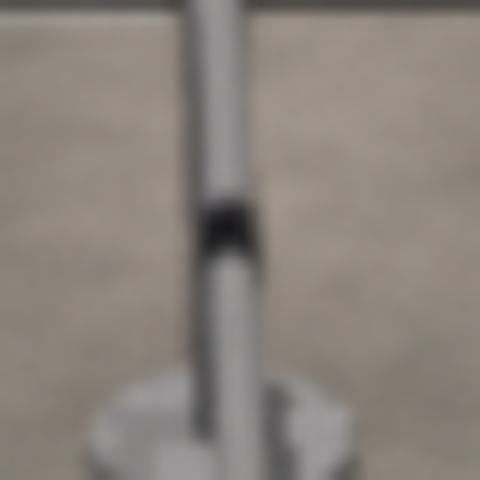

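arm_command([
  {"translation": [0.8,0.15,0],"turn": [0.56,0,0]},
  {"translation": [2,0.17,-0.03],"turn": [0.56,0,0]},
  {"translation": [3.2,0.17,-0.03],"turn": [0.56,0,0]},
  {"translation": [4.2,0.17,-0.03],"turn": [0.56,0,0]},
  {"translation": [4.8,0.17,-0.03],"turn": [0.56,0,0]},
  {"translation": [4.9,0.17,-0.03],"turn": [0.56,0,0]},
  {"translation": [4.9,0.17,-0.03],"turn": [0.56,0,0]},
  {"translation": [4.9,0.17,-0.03],"turn": [0.56,0,0]},
])

```text
time_s: 34.25
ee_pos: [0.3981, 0.2656, 0.1683]
eef_rot: [0.234, 1.57, 0.715]
force: [-0.4, -0.0, -0.1]
grip_width: 0.07
```

arm_command([
  {"translation": [0,0,0],"turn": [0,0,0]},
  {"translation": [0,0,0],"turn": [0,0,0]},
  {"translation": [0,0,0],"turn": [0,0,0]},
  {"translation": [0,0,0],"turn": [0,0,0]},
  {"translation": [0,0,0],"turn": [0,0,0]},
  {"translation": [0,0,0],"turn": [0,0,0]},
  {"translation": [0,0,0],"turn": [0,0,0]},
  {"translation": [0,0,0],"turn": [0,0,0]},
], gripper=14, force=60)

```text
time_s: 34.92
ee_pos: [0.3975, 0.2655, 0.1672]
eef_rot: [2.492, 1.571, 2.974]
force: [-1.0, 3.6, -5.3]
grip_width: 0.0216
```

Run:
```python
from h import *
o,p,r=tool();print(o['time_s'],p,o['force'],o['grip_width'])
shot('wrist','w23')
```

```text
34.9167 [0.39754202 0.26550122 0.16721365] [-1.0344829   3.57155947 -5.25271462] 0.021574598107598666
```

View pics/w23.png

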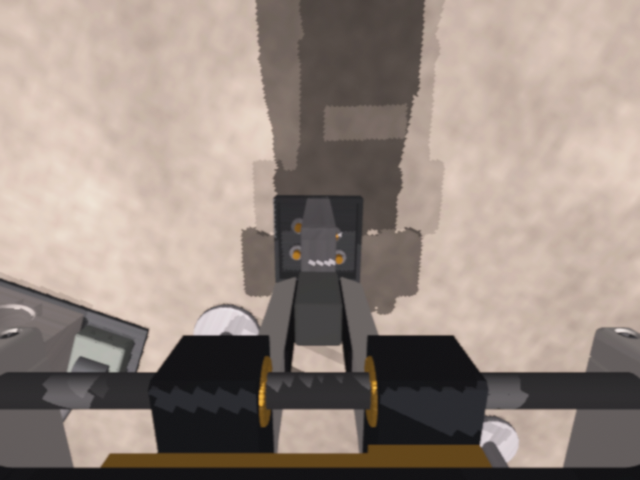

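Run:
```python
from h import *
print(delta([.42,.312,.25],down(.032+np.pi/2)))
```

```text
(array([-3.317,  1.233,  1.66 ]), array([ 5.152, -0.006, -0.   ]))
```

arm_command([
  {"translation": [-0.5,0,0],"turn": [0,0,0]},
  {"translation": [-1.2,0,0],"turn": [0,0,0]},
  {"translation": [-2,0.2,0.2],"turn": [0.6,0,0]},
  {"translation": [-2.8,0.4,0.5],"turn": [1.3,0,0]},
  {"translation": [-3.3,0.6,0.8],"turn": [2.1,0,0]},
  {"translation": [-3.32,0.8,1.1],"turn": [3,0,0]},
  {"translation": [-3.32,1,1.4],"turn": [3.9,0,0]},
  {"translation": [-3.32,1.2,1.6],"turn": [4.7,0,0]},
  {"translation": [-3.32,1.23,1.66],"turn": [5.15,0,0]},
  {"translation": [-3.32,1.23,1.66],"turn": [5.15,0,0]},
  {"translation": [-3.32,1.23,1.66],"turn": [5.15,0,0]},
  {"translation": [-3.32,1.23,1.66],"turn": [5.15,0,0]},
])

```text
time_s: 35.97
ee_pos: [0.4199, 0.3118, 0.2499]
eef_rot: [-2.917, 1.57, -2.883]
force: [-0.0, -1.3, -5.9]
grip_width: 0.0219
```

Run:
```python
from h import *
o,p,r=tool();print(o['time_s'],p,o['force'],o['moment'],o['grip_width'],o['qpos'].round(2))
C,_=shot('wrist','w24');np.savez('c24.npz',K=C[0],o=C[1],r=C[2])
C2,_=shot('side','d24')
m=cv2.imread('pics/d24.png')[80:260,200:380];cv2.imwrite('pics/d24z.png',cv2.resize(m,None,fx=3.3,fy=3.3,interpolation=cv2.INTER_CUBIC))
C2,_=shot('scene','s24')
m=cv2.imread('pics/s24.png')[180:460,360:640];cv2.imwrite('pics/s24z.png',cv2.resize(m,None,fx=2.1,fy=2.1,interpolation=cv2.INTER_CUBIC))
```

```text
35.9667 [0.41990457 0.31178728 0.24990443] [-0.0206947  -1.34858296 -5.85690196] [ 0.11372496 -0.0579347   0.05671927] 0.021886520618623406 [ 0.57  0.22  1.56  0.    1.36 -1.04]
```

View pics/w24.png

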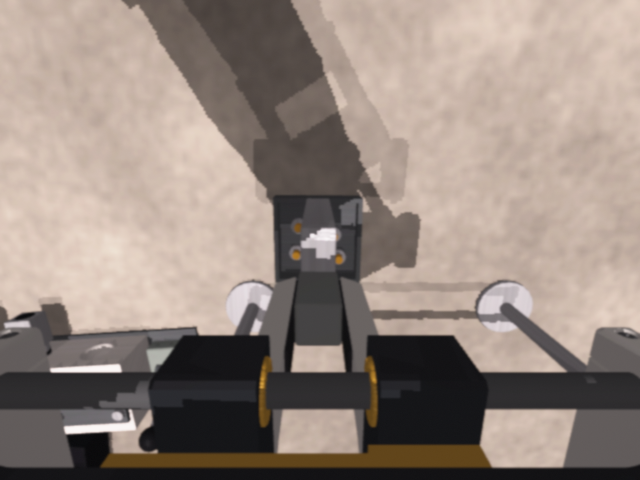

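View pics/d24z.png

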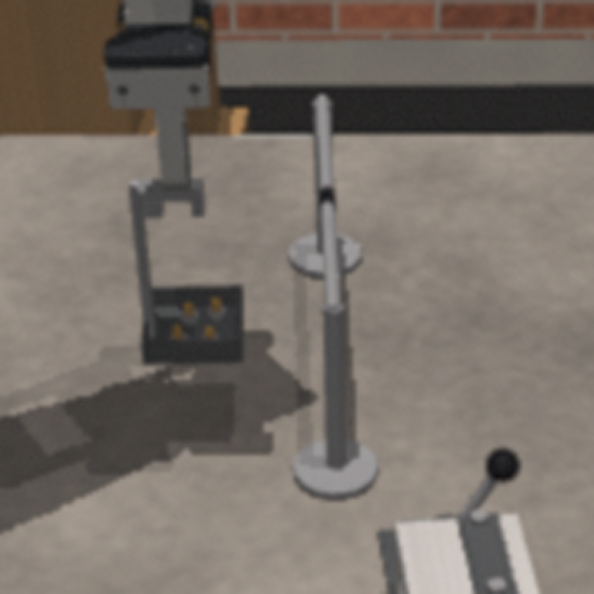

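View pics/s24z.png

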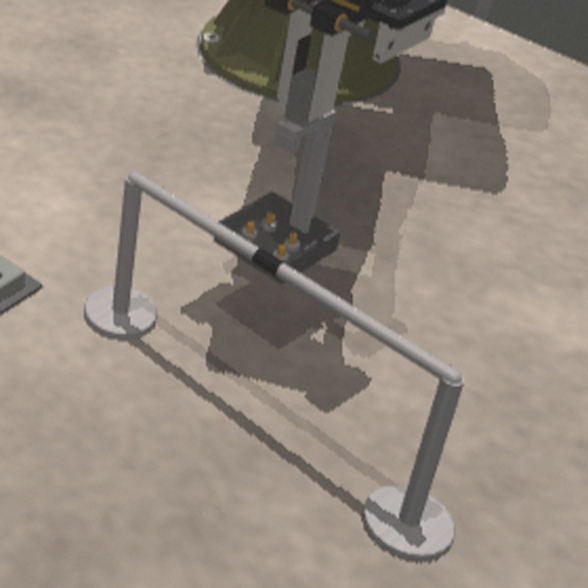

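Run:
```python
from h import *
d=np.load('c24.npz');C=(d['K'],d['o'],d['r'])
a=onz(C,(250,304),.003);b=onz(C,(504,306),.003);print(a,b,np.hypot(*(a-b)[:2]),np.arctan2((b-a)[1],(b-a)[0])-np.pi/2)
print('tray',[onz(C,uv,.083+.022)[:2].round(4) for uv in((274,196),(362,196),(362,278),(274,278))])
print(delta([.5377,.312,.25],down(.032+np.pi/2)),delta([.5377,.312,.209]))
```

```text
[0.53733295 0.22918949 0.003     ] [0.52882107 0.55481114 0.003     ] 0.3257328843548397 0.026134454025429354
tray [array([0.3841, 0.2723]), array([0.3814, 0.3497]), array([0.4582, 0.355 ]), array([0.4611, 0.2724])]
(array([ 0.008, -0.147,  4.705]), array([ 0.008, -0.003, -0.002])) (array([ 1.648, -0.148,  4.705]), array([0., 0., 0.]))
```

arm_command([
  {"translation": [0,0,0.4],"turn": [0,0,0]},
  {"translation": [0,-0.03,1],"turn": [0,0,0]},
  {"translation": [0,-0.05,1.7],"turn": [0,0,0]},
  {"translation": [0,-0.07,2.4],"turn": [0,0,0]},
  {"translation": [0,-0.1,3.1],"turn": [0,0,0]},
  {"translation": [0,-0.12,3.8],"turn": [0,0,0]},
  {"translation": [0,-0.14,4.4],"turn": [0,0,0]},
  {"translation": [0,-0.15,4.68],"turn": [0,0,0]},
  {"translation": [0,-0.15,4.68],"turn": [0,0,0]},
  {"translation": [0,-0.15,4.68],"turn": [0,0,0]},
])

```text
time_s: 36.95
ee_pos: [0.5371, 0.3119, 0.2498]
eef_rot: [-3.097, 1.57, -3.065]
force: [0.5, 0.3, -4.5]
grip_width: 0.0218
```

Run:
```python
from h import *
o,p,r=tool();print(o['time_s'],p,o['force'],o['grip_width'])
C,_=shot('wrist','w25');np.savez('c25.npz',K=C[0],o=C[1],r=C[2])
C2,_=shot('side','d25')
m=cv2.imread('pics/d25.png')[110:230,240:360];cv2.imwrite('pics/d25z.png',cv2.resize(m,None,fx=5,fy=5,interpolation=cv2.INTER_CUBIC))
m=cv2.imread('pics/w25.png')[200:470,200:440];cv2.imwrite('pics/w25z.png',cv2.resize(m,None,fx=2.2,fy=2.2,interpolation=cv2.INTER_CUBIC))
```

```text
36.95 [0.53705297 0.31188732 0.24984075] [ 0.50233843  0.29003976 -4.53029543] 0.02175038952565609
```

View pics/d25z.png

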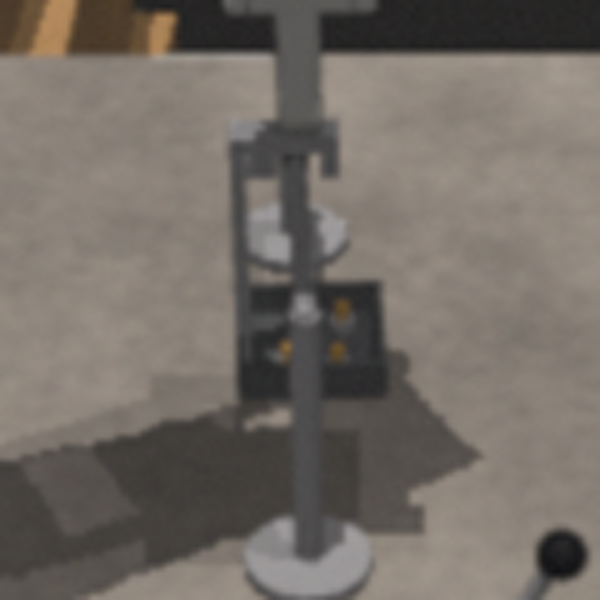

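View pics/w25.png

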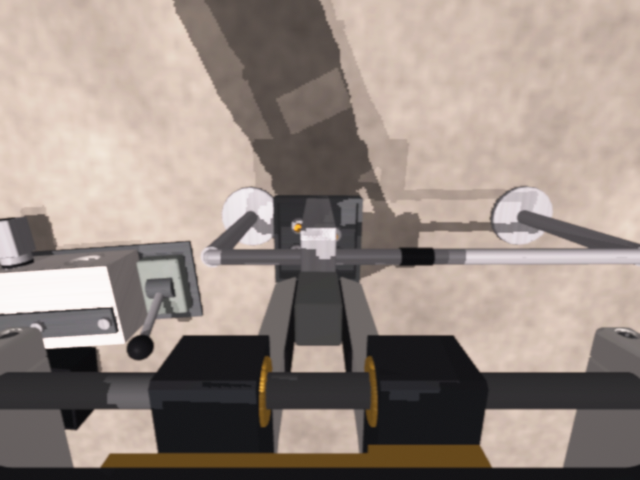

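Run:
```python
from h import *
d=np.load('c25.npz');C=(d['K'],d['o'],d['r'])
for uv in((208,256),(240,256.3),(380,256.6),(600,257)): print(onz(C,uv,.165).round(4))
print('band',onz(C,(401,256.5),.169),onz(C,(434,256.5),.169))
m=models.mark_of('band','wrist');print(m[:2])
m=models.mark_of('carrier_seat','wrist');print(m[:2],proj(C,[.5371,.3119,.2068]))
```

```text
[0.539 0.231 0.165]
[0.5384 0.2547 0.165 ]
[0.5353 0.3584 0.165 ]
[0.5302 0.5213 0.165 ]
band [0.53343884 0.37286574 0.169     ] [0.53264624 0.39689853 0.169     ]
[{'at': [412.8, 258.3], 'score': 0.8}, {'at': [51.5, 289.9], 'score': 0.67}]
[{'at': [321.5, 275.3], 'score': 0.58}] [[317.09817752 277.20000829]]
```

arm_command([
  {"translation": [0.3,0,0],"turn": [0,0,0]},
  {"translation": [0.7,0,0],"turn": [0,0,0]},
  {"translation": [1.1,0,0],"turn": [0,0,0]},
  {"translation": [1.4,0,0],"turn": [0,0,0]},
  {"translation": [1.6,0,0],"turn": [0,0,0]},
  {"translation": [1.64,0,0],"turn": [0,0,0]},
  {"translation": [1.64,0,0],"turn": [0,0,0]},
  {"translation": [1.64,0,0],"turn": [0,0,0]},
  {"translation": [1.64,0,0],"turn": [0,0,0]},
  {"translation": [1.64,0,0],"turn": [0,0,0]},
  {"translation": [1.64,0,0],"turn": [0,0,0]},
])

```text
time_s: 38.07
ee_pos: [0.5372, 0.3121, 0.2094]
eef_rot: [1.151, 1.57, 1.184]
force: [-0.4, 1.2, -4.7]
grip_width: 0.0214
```

Run:
```python
from h import *
o,p,r=tool();print(o['time_s'],p,o['force'],o['moment'],o['grip_width'])
C2,_=shot('side','d26')
m=cv2.imread('pics/d26.png')[110:230,240:360];cv2.imwrite('pics/d26z.png',cv2.resize(m,None,fx=5,fy=5,interpolation=cv2.INTER_CUBIC))
C2,_=shot('scene','s26')
m=cv2.imread('pics/s26.png')[220:400,400:600];cv2.imwrite('pics/s26z.png',cv2.resize(m,None,fx=3.3,fy=3.3,interpolation=cv2.INTER_CUBIC))
```

```text
38.0667 [0.53719673 0.31205119 0.20944708] [-0.40568559  1.16017365 -4.68089584] [ 0.08310465 -0.08868242 -0.02069523] 0.0214117421152426
```

View pics/d26z.png

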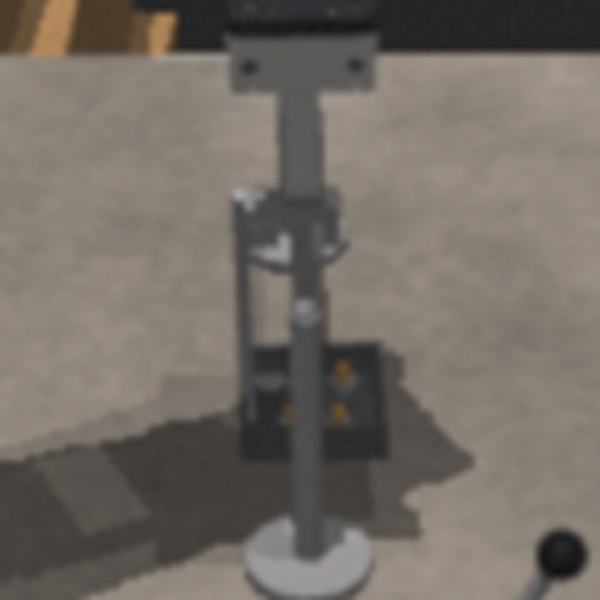

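View pics/s26z.png

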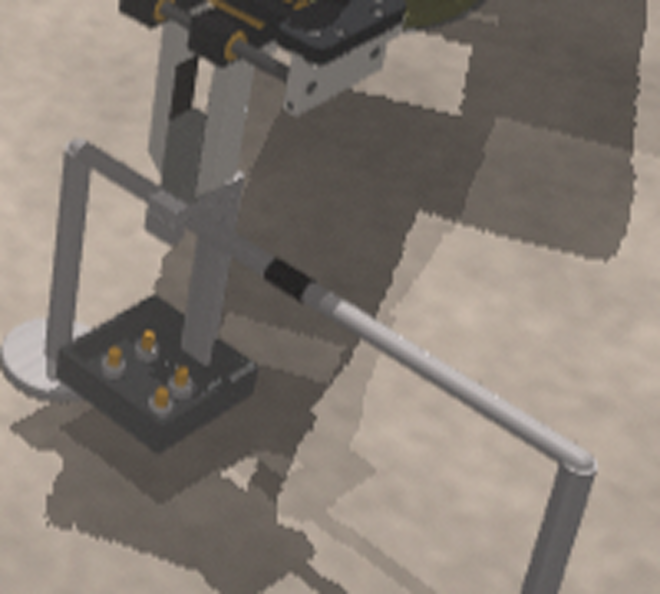

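arm_command([
  {"translation": [0.04,0,0],"turn": [0,0,0]},
  {"translation": [0.06,0,0],"turn": [0,0,0]},
  {"translation": [0.06,0,0],"turn": [0,0,0]},
  {"translation": [0.06,0,0],"turn": [0,0,0]},
])

```text
time_s: 38.5
ee_pos: [0.5372, 0.312, 0.208]
eef_rot: [1.066, 1.57, 1.098]
force: [-0.2, -0.1, -2.7]
grip_width: 0.0215
```

arm_command([
  {"translation": [0,0.15,0],"turn": [0,0,0]},
  {"translation": [0,0.45,0],"turn": [0,0,0]},
  {"translation": [0,0.8,0],"turn": [0,0,0]},
  {"translation": [0,1.15,0],"turn": [0,0,0]},
  {"translation": [0,1.5,0],"turn": [0,0,0]},
  {"translation": [0,1.85,0],"turn": [0,0,0]},
  {"translation": [0,2.2,0],"turn": [0,0,0]},
  {"translation": [0,2.55,0],"turn": [0,0,0]},
  {"translation": [0,2.8,0],"turn": [0,0,0]},
  {"translation": [0,2.92,0],"turn": [0,0,0]},
  {"translation": [0,2.92,0],"turn": [0,0,0]},
  {"translation": [0,2.92,0],"turn": [0,0,0]},
])

```text
time_s: 39.5
ee_pos: [0.5347, 0.3859, 0.2079]
eef_rot: [1.415, 1.569, 1.447]
force: [-0.9, 3.8, 1.1]
grip_width: 0.0217
```

Run:
```python
from h import *
o,p,r=tool();print(o['time_s'],p,o['force'],o['moment'],o['grip_width'])
C,_=shot('wrist','w27');np.savez('c27.npz',K=C[0],o=C[1],r=C[2])
C2,_=shot('scene','s27')
m=cv2.imread('pics/s27.png')[220:400,400:600];cv2.imwrite('pics/s27z.png',cv2.resize(m,None,fx=3.3,fy=3.3,interpolation=cv2.INTER_CUBIC))
m=cv2.imread('pics/w27.png')[180:360,230:410];cv2.imwrite('pics/w27z.png',cv2.resize(m,None,fx=3.3,fy=3.3,interpolation=cv2.INTER_CUBIC))
```

```text
39.5 [0.53470553 0.38585285 0.20790619] [-0.8802217   3.79876604  1.14211705] [ 0.9136452  -0.0801986   0.02381861] 0.021701481002494652
```

View pics/w27z.png

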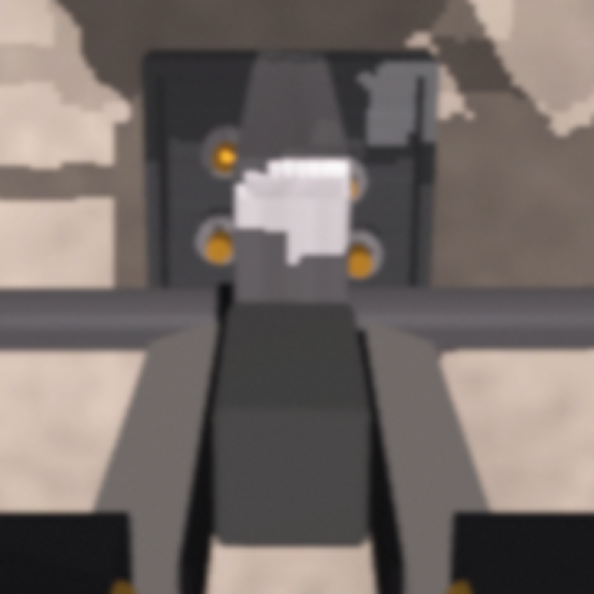

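View pics/s27z.png

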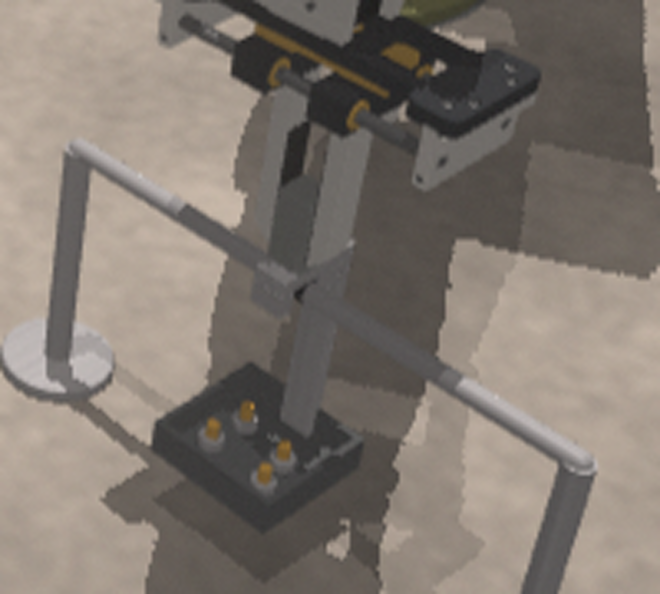

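arm_command([
  {"translation": [0,-0.04,0],"turn": [0,0,0]},
  {"translation": [0,-0.06,0],"turn": [0,0,0]},
  {"translation": [0,-0.06,0],"turn": [0,0,0]},
  {"translation": [0,-0.06,0],"turn": [0,0,0]},
])

```text
time_s: 39.93
ee_pos: [0.5349, 0.3834, 0.2079]
eef_rot: [1.824, 1.57, 1.856]
force: [-0.7, 3.4, 2.8]
grip_width: 0.0217
```

Run:
```python
from h import *
o,p,r=tool();print(o['time_s'],p,o['force'],o['moment'],o['grip_width'])
C,_=shot('wrist','w28')
m=cv2.imread('pics/w28.png')[180:360,230:410];cv2.imwrite('pics/w28z.png',cv2.resize(m,None,fx=3.3,fy=3.3,interpolation=cv2.INTER_CUBIC))
C2,_=shot('side','d28')
m=cv2.imread('pics/d28.png')[60:240,220:400];cv2.imwrite('pics/d28z.png',cv2.resize(m,None,fx=3.3,fy=3.3,interpolation=cv2.INTER_CUBIC))
```

```text
39.9333 [0.5348541  0.38339882 0.2078954 ] [-0.69901447  3.40825695  2.75201849] [7.95708633e-01 1.28959833e-01 3.93084762e-04] 0.021699988549893377
```

View pics/w28z.png

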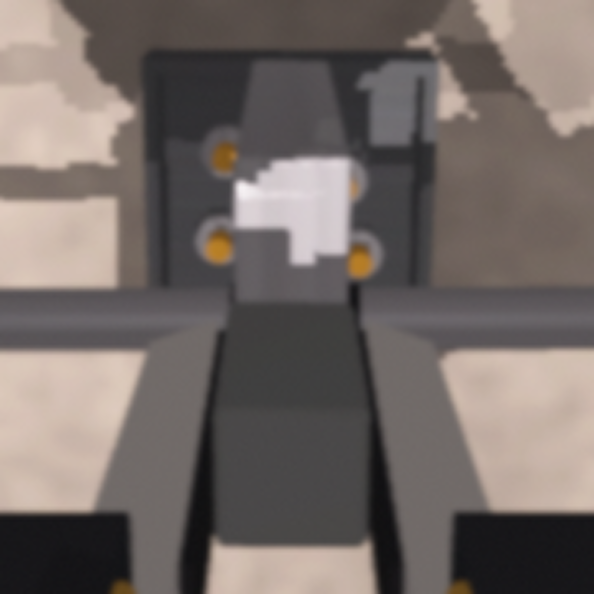

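View pics/d28z.png

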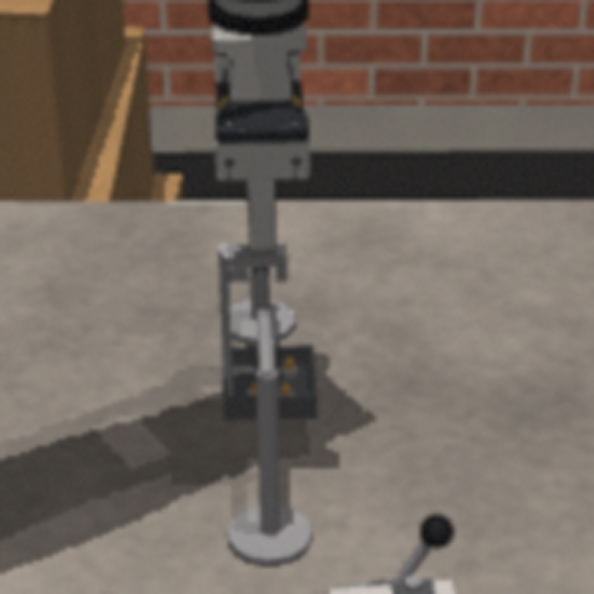

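arm_command([
  {"translation": [0,0,0],"turn": [0,0,0]},
  {"translation": [0,0,0],"turn": [0,0,0]},
  {"translation": [0,0,0],"turn": [0,0,0]},
  {"translation": [0,0,0],"turn": [0,0,0]},
  {"translation": [0,0,0],"turn": [0,0,0]},
  {"translation": [-0.5,0,0],"turn": [0,0,0]},
  {"translation": [-1.5,0,0],"turn": [0,0,0]},
  {"translation": [-2.8,0,0],"turn": [0,0,0]},
  {"translation": [-4,0,0],"turn": [0,0,0]},
  {"translation": [-4.5,0,-1],"turn": [0,0,0]},
  {"translation": [-4.5,0,-1],"turn": [0,0,0]},
  {"translation": [-4.5,0,-1],"turn": [0,0,0]},
], gripper=50)

```text
time_s: 41.03
ee_pos: [0.5095, 0.3828, 0.3222]
eef_rot: [0.629, 1.568, 0.662]
force: [0.9, -0.2, -1.6]
grip_width: 0.0498
```

Run:
```python
from h import *
o,p,r=tool();print(o['time_s'],p,o['force'],o['grip_width'])
C,_=shot('wrist','w29'); C1,_=shot('scene','s29');C2,_=shot('side','d29')
m=cv2.imread('pics/w29.png')[170:350,230:410];cv2.imwrite('pics/w29z.png',cv2.resize(m,None,fx=3.3,fy=3.3,interpolation=cv2.INTER_CUBIC))
m=cv2.imread('pics/d29.png')[100:400,200:440];cv2.imwrite('pics/d29z.png',cv2.resize(m,None,fx=2,fy=2,interpolation=cv2.INTER_CUBIC))
m=cv2.imread('pics/s29.png')[150:430,160:600];cv2.imwrite('pics/s29z.png',cv2.resize(m,None,fx=1.8,fy=1.8,interpolation=cv2.INTER_CUBIC))
```

```text
41.0333 [0.50945902 0.38283548 0.32223064] [ 0.9340451  -0.20554275 -1.60286628] 0.04978505185538816
```

View pics/w29z.png

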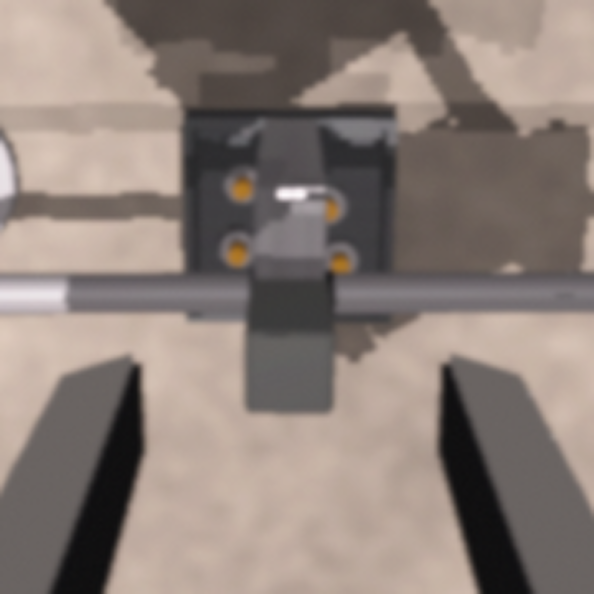

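View pics/d29z.png

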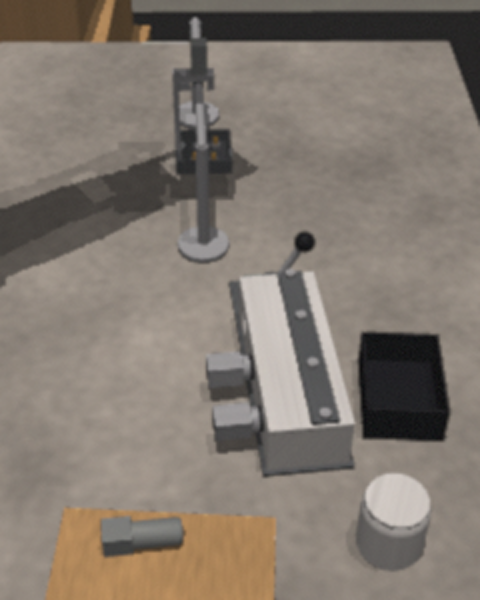

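View pics/s29z.png

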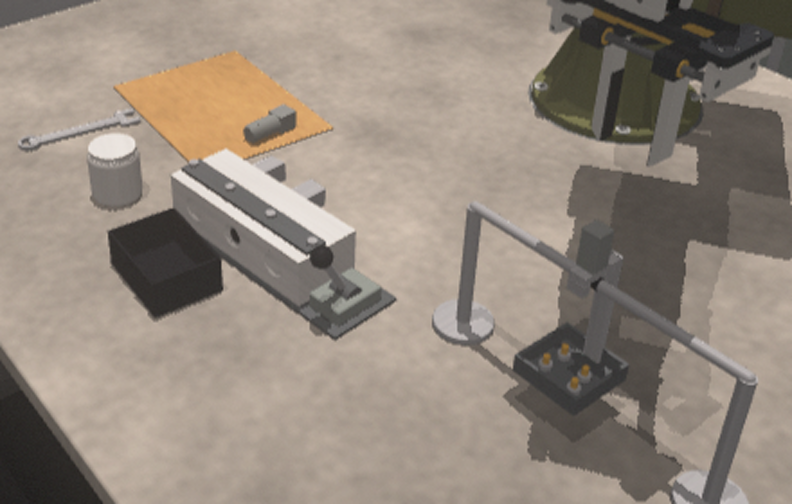

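Run:
```python
from h import *
C=cal('wrist')
for c in(255,330,292): print(onz(C,(230+c/3.3,170+275/3.3),.181))
for c in (246,333): print(onz(C,(230+c/3.3,170+410/3.3),.226))
print(delta([.52,.06,.30],down(BYAW+np.pi/2)))
```

```text
[0.52389629 0.37372152 0.181     ]
[0.52321888 0.39418701 0.181     ]
[0.52356209 0.38381822 0.181     ]
[0.54404188 0.37343207 0.226     ]
[0.5433488 0.3942779 0.226    ]
(array([  0.785, -12.904,  -0.015]), array([-0.838, -0.016,  0.008]))
```

arm_command([
  {"translation": [0,-1,0],"turn": [0,0,0]},
  {"translation": [0,-2.4,0],"turn": [0,0,0]},
  {"translation": [0,-3.9,0],"turn": [-0.2,0,0]},
  {"translation": [0,-5.4,0],"turn": [-0.4,0,0]},
  {"translation": [0,-6.9,0],"turn": [-0.6,0,0]},
  {"translation": [0,-8.4,0],"turn": [-0.8,0,0]},
  {"translation": [0,-9.9,0],"turn": [-0.84,0,0]},
  {"translation": [0,-11.4,0],"turn": [-0.84,0,0]},
  {"translation": [0,-12.9,0],"turn": [-0.84,0,0]},
  {"translation": [0,-14.4,0],"turn": [-0.84,0,0]},
  {"translation": [0,-15.5,0],"turn": [-0.84,0,0]},
  {"translation": [0,-15.5,0],"turn": [-0.84,0,0]},
])

```text
time_s: 42.18
ee_pos: [0.5224, -0.0091, 0.3193]
eef_rot: [-2.992, 1.569, -2.891]
force: [0.4, -0.2, -0.1]
grip_width: 0.0501
```

arm_command([
  {"translation": [0,0,0],"turn": [0,0,0]},
  {"translation": [0,0,0],"turn": [0,0,0]},
  {"translation": [0,0,0],"turn": [0,0,0]},
  {"translation": [0,0,0],"turn": [0,0,0]},
])

```text
time_s: 42.52
ee_pos: [0.5224, -0.0037, 0.32]
eef_rot: [2.563, 1.57, 2.67]
force: [0.3, -0.3, -0.1]
grip_width: 0.0498
```

Run:
```python
from h import *
o,p,r=tool();print(o['time_s'],p,o['force'],np.abs(o['joint_vel']).max())
C,_=shot('wrist','w30')
m=cv2.imread('pics/w30.png')[190:330,180:460];cv2.imwrite('pics/w30z.png',cv2.resize(m,None,fx=2.8,fy=2.8,interpolation=cv2.INTER_CUBIC))
f=lambda P:((proj(C,bw(*P))[0]-[180,190])*2.8).round(0)
for y in(-.075,0):
  for P in ((-.045,y,.07),(-.057,y,.0525),(-.097,y,.0525)): print(P,f(P))
print('ball1',f((.038,.15,.092)))
C1,_=shot('scene','s30');C2,_=shot('side','d30')
for n in 'sd':
  a=cv2.imread(f'pics/{n}29.png').astype(int);b=cv2.imread(f'pics/{n}30.png').astype(int)
m=cv2.imread('pics/s30.png')[230:380,400:580];cv2.imwrite('pics/s30z.png',cv2.resize(m,None,fx=4,fy=4,interpolation=cv2.INTER_CUBIC))
```

```text
42.5167 [ 0.52236738 -0.00367143  0.31999112] [ 0.27583265 -0.27720737 -0.0716346 ] 0.0034603397651124653
(-0.045, -0.075, 0.07) [150. 227.]
(-0.057, -0.075, 0.0525) [157. 189.]
(-0.097, -0.075, 0.0525) [152. 105.]
(-0.045, 0, 0.07) [317. 227.]
(-0.057, 0, 0.0525) [319. 190.]
(-0.097, 0, 0.0525) [318. 105.]
ball1 [650. 419.]
```

View pics/w30z.png

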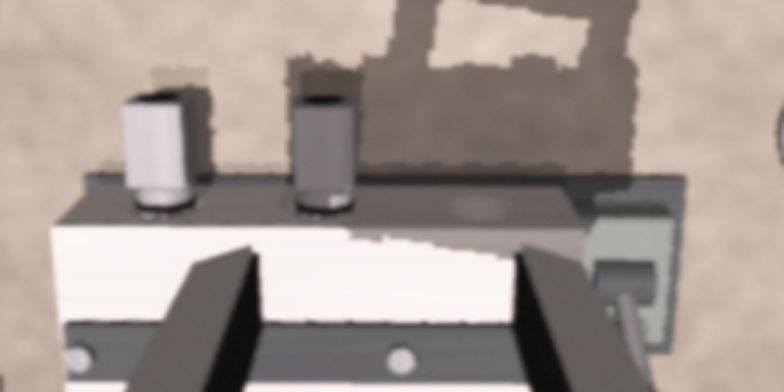

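View pics/s30z.png

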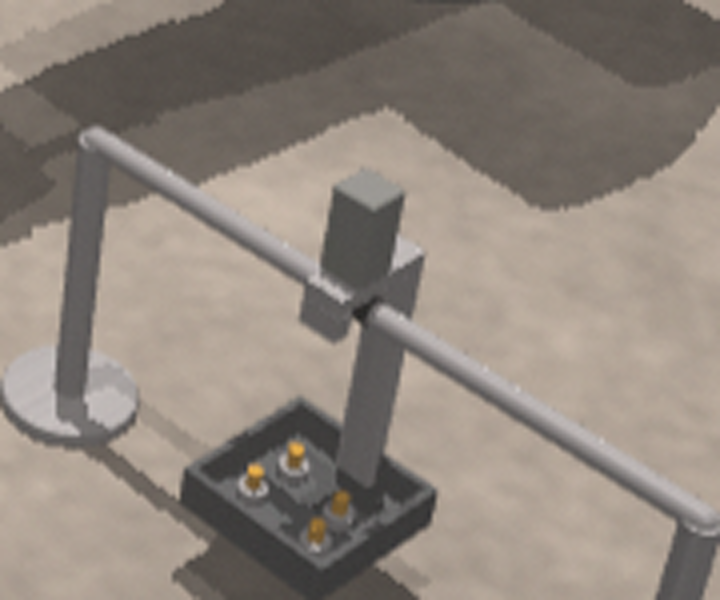

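Run:
```python
from h import *
print(ctrl.hand_in(), ctrl.get_obs()['time_s'])
```

```text
the job is handed in; nothing more can be done
the job is handed in; nothing more can be done
```

The batch is ready for the washer and handed in, with about 42.5 s of the 210 s used. My last checks found nothing out of place, but `hand_in` reports no verdict.

**What I did**
- I swung the clamp lever to the front, pulled the plug and laid it on the cardboard.
- Only two sleeves were there. I pushed them into the middle bore and the y = −75 mm bore, leaving the third bore empty.
- I then shut the clamp, hung the carrier on the rail about 73 mm short of the band, slid it onto the band and let go.

**Last checks in the camera pictures**
- **Sleeves:** both ring front edges are within about 1 mm of the block face.
- **Plug:** it lies on the cardboard.
- **Lever:** the ball sits at about 1.0 rad in both fixed cameras, as near as the pictures show.
- **Carrier:** it hangs upright with the hook centre at y ≈ 0.384 m, against a band centre of about 0.385 m.
- **Bystanders:** the tin, spanner and bin look where they were.
- **Robot:** it was clear of everything and standing still at hand-in.

**What went wrong or disagreed**
- **First sleeve:** it slipped and tilted about 33° in the grip, so I set it flat on the bench and gripped it again before inserting it.
- **Last joint:** it reached its −2.55 rad limit twice, reading up to −2.554. I backed off both times and the run continued.
- **Band position:** the scene, wrist and side cameras disagreed by about 4 mm. I went by the close wrist view, where the band came out at its true 24 mm width.

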